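# Clear the stirring paddles and tip out the sample vials

### The arm

A 7-joint arm with a two-finger parallel gripper is mounted at the origin on the work surface. World frame = base frame: x ahead of the robot, y to its left, z up, the work surface at z = 0. Lengths are in m, angles in rad, forces in N, time in s.
With the tool pointing down it reaches from about 0.425 to 0.875 m from the base axis. Payload 4.7 kg.
Tool frame: the origin (TCP) lies midway between the tips of the shut fingers; the grasp point (between the pads) lies 19 mm behind it; z points along the fingers, y is the line along which they close (so a half turn about z gives the same grasp; the last joint's range is limited). The gripper opens to 87 mm and grips with 3 to 60 N. Pads are 19 mm wide; open, the fingers measure 117 mm over their backs; the gripper's body (75 mm by 190 mm) begins 51 mm behind the grasp point.
Start: joints at [-1.222, 0.321, -0.07, 1.45, 0.023, 1.371, -0.057], TCP at [0.214, 0.614, 0.223] pointing down, gripper open.
Joint ranges: [-2.86, 2.86], [-0.3, 2.09], [-1.38, 1.24], [0.06, 2.45], [-1.56, 4.7], [0.09, 2.05], [-2.69, 2.69]. Speed limits (rad/s): [2.57, 2.57, 3.14, 3.14, 3.14, 3.14, 3.14].

### API

Orientations are given as a 3x3 rotation matrix whose columns are the frame's x, y, z axes.
In Python, from station import bot, vision gives the robot as it stands.
- The arm moves only by the tool jog_arm, never from a script. Its argument "motion" is a list of rows, each a list of 7 numbers: the shift along the world's x, y, z in mm, then the turn, a rotation vector about the world's x, y, z in rad, then the closure in counts, from 0 (fully open) to 255 (shut). A call has 1 to 20 rows; each row shifts and turns the commanded pose from where the row before left it; what a row does not reach is not made up. A row lasts 1/12 s, in which the tool goes at most 41.7 mm and 7.16 degrees, less where a joint would pass 70% of its speed; a pose out of reach is approached as far as the arm can. A call with a gripper value outside its range is refused whole. The fingers move at their own pace and stop on an object; "grip_force" is the grip in N (left out, the last holds). Time passes only in rows, so rows that do not move let the fingers close. It gives the time, the measured TCP pose, the force, the opening and the grip force at its end, in the units of the state.
- bot.get_state(): the state, without advancing time (a new reading comes with each control period).
- vision.camera(name): name is "scene" or "top"; returns a dict with "color" (480x640x3 uint8, red, green, blue), "mtx" (3x3 intrinsics, pixels), "world_to_cam" (4x4, takes a point from world to camera coordinates). Camera axes: x right, y up, looking along -z (the intrinsics and any distortion apply to the point x, -y, -z); pixel columns grow to the right and rows downward; lengths in m; the calibration is good to about 2 mm. A picture is of the moment at which its call begins. There is no depth.
- bot.close_job(): hands the job in; it is judged then, once.
Trained networks look in the newest picture that a camera, given by its name, has taken for a name from the list of things; names that differ only in an ending like _2 or _b are one class to them, and where a whole thing is asked for, a point or a joint stands for the part that bears it (a point fixed in the world has none). Each returns a list of dicts, best first, with "conf" (0 to 1); they miss things now and then, are a little off and sometimes report something else, mostly with a low value. They report only what shows in the picture. A call takes as long as a camera call. They do not tell look-alikes from the thing itself.
- vision.spot_in(target, camera): "extent" ([left, top, right, bottom] as shares, 0 to 1, of the picture: columns of its width, rows of its height, round what is visible of it).
- vision.regions_of(target, camera): "pixels" (480x640 bool, what is visible of it) and "extent" ([left, top, right, bottom] as shares, 0 to 1, of the picture: columns of its width, rows of its height, round what is visible of it).
The state is a dict: "time": time; "q": joint angles; "qvel": joint speeds; "joint_torque": joint torques, N m; "tool_pos": TCP position; "ee_rot": TCP orientation; "ft_force": force on the tool from outside, world axes, zero at the start; "torque": the same for the moment, N m; "grip_width": finger opening in m; "grip_force": force on a finger pad.
Only numpy, scipy, OpenCV 4.12 (cv2) and the standard library are available. Lean on these libraries where they do the work, as an engineer would, in place of code of your own. Each camera call takes 0.05 s, during which the arm holds its last target. There are 200 camera calls.

### The job

Get the tray ready for the samples: stand every stirring paddle that lies in it upright in the holder pot, blade up. Then take the cup of vials out of its cradle, turn it right over low above the cleared tray (not pouring the vials from a height), and lift it straight up well clear so that the vials stay behind in the tray in one close heap. Finally stand the empty cup mouth down on the middle of the drying mat; leave the bottle, beaker and dishes alone.

Things in the scene. Friction and masses are not known exactly. Their poses are not given: they have to be found in the camera images.
- tray_floor (a point): open shallow stainless-steel tray fixed to the bench, 230 mm (its x) by 260 mm (its y) outside, walls 4 mm thick, rim 16 mm above the bench, floor 4 mm thick; this point is the centre of the inner floor, y along its long side, z up
- holder_in (a point): heavy (1.6 kg) round white ceramic holder pot standing loose on the bench, 102 mm outer and 92 mm inner diameter, 130 mm high, open at the top, base 8 mm thick; this point is the centre of its inner floor (8 mm above the bench), z up to the mouth, which is 122 mm above this point
- mat_top (a point): thin black rubber drying mat fixed to the bench, 110 x 110 mm, 4 mm thick; this point is the centre of its top face, z up
- cup_grip (a point): plain grey straight-sided plastic cup, 64 mm outer diameter, 115 mm long, wall 3 mm, base 5 mm, 80 to 130 g; it starts reclined in the aluminium cradle with its mouth pointing to the robot's left and 6 degrees above level, holding the vials; this point lies on its axis 35 mm from the base, where the cradle leaves the sides clear for the fingers; its z axis points from the base to the mouth
- cup_mouth (a point): centre of the cup's mouth, in the plane of its rim, on the axis 80 mm from cup_grip; same axes (z out of the mouth)
- cradle: aluminium cradle fixed to the bench in which the cup lies: base plate 150 x 80 x 6 mm and two V-shaped saddles that touch the cup from below, 8 mm and 92 mm from its base, and a low stop plate behind the base; nothing above or beside the upper half of the cup; origin on the bench under its centre, x in the direction of the cup's mouth, z up
- washbottle: bystander: white bottle, 64 mm wide, 150 mm high, on the bench far to the left, beyond the tray's corner; origin at the underside
- beaker: bystander: empty glass beaker, 72 mm wide, 85 mm high, on the far side; origin at the underside
- dishes: bystander: stack of clear dishes, 94 mm wide, 50 mm high, on the far side; origin at the underside
- paddle1_mid (a point): white plastic stirring paddle, 210 mm long, 40 g, lying in the tray at the start; may be absent (None): round 14 mm handle, a 20 mm ball at one end, at the other a flat blade 44 long, 30 wide, 20 mm thick, so the handle's axis lies 10 mm above the tray floor; this point is half-way along the axis; x points from ball to blade; balance point about 10 mm towards the ball
- paddle2_mid (a point): white plastic stirring paddle, 210 mm long, 40 g, lying in the tray at the start; may be absent (None): round 14 mm handle, a 20 mm ball at one end, at the other a flat blade 44 long, 30 wide, 20 mm thick, so the handle's axis lies 10 mm above the tray floor; this point is half-way along the axis; x points from ball to blade; balance point about 10 mm towards the ball
- paddle3_mid (a point): white plastic stirring paddle, 210 mm long, 40 g, lying in the tray at the start; may be absent (None): round 14 mm handle, a 20 mm ball at one end, at the other a flat blade 44 long, 30 wide, 20 mm thick, so the handle's axis lies 10 mm above the tray floor; this point is half-way along the axis; x points from ball to blade; balance point about 10 mm towards the ball
- paddle4_mid (a point): white plastic stirring paddle, 210 mm long, 40 g, lying in the tray at the start; may be absent (None): round 14 mm handle, a 20 mm ball at one end, at the other a flat blade 44 long, 30 wide, 20 mm thick, so the handle's axis lies 10 mm above the tray floor; this point is half-way along the axis; x points from ball to blade; balance point about 10 mm towards the ball
- vial1_mid (a point): capped square amber vial, 18 x 18 x 60 mm, about 25 g, loose in the cup at the start; may be absent (then None); this point is its centre, z along its length
- vial2_mid (a point): capped square amber vial, 18 x 18 x 60 mm, about 25 g, loose in the cup at the start; may be absent (then None); this point is its centre, z along its length
- vial3_mid (a point): capped square amber vial, 18 x 18 x 60 mm, about 25 g, loose in the cup at the start; may be absent (then None); this point is its centre, z along its length
- vial4_mid (a point): capped square amber vial, 18 x 18 x 60 mm, about 25 g, loose in the cup at the start; may be absent (then None); this point is its centre, z along its length
- paddle1_foot (a point): paddle1: the outer end of its ball, on the axis 105 mm from its mid point, away from the blade
- paddle2_foot (a point): paddle2: the outer end of its ball, on the axis 105 mm from its mid point, away from the blade
- paddle3_foot (a point): paddle3: the outer end of its ball, on the axis 105 mm from its mid point, away from the blade
- paddle4_foot (a point): paddle4: the outer end of its ball, on the axis 105 mm from its mid point, away from the blade
Things that resemble listed ones, but are neither listed nor needed, are in the scene too. Leave any red or turquoise look-alike of the part that bears cup_grip alone.

How it is judged:
By the outcome, as a careful person would: the job done as asked, in the order asked, and still so for the second after the job is handed in, with the robot touching nothing.
Of paddle1, paddle2, paddle3, paddle4 only 3 to 4 are there at a start; the rules pass over those that are not, and their reading is None.
Of vial3, vial4 only 1 to 2 are there at a start; the rules pass over those that are not, and their reading is None.
At some moment in a run one of paddle1, paddle2, paddle3, paddle4 may be knocked a few centimetres aside while the robot is not near it.
It also fails if it takes over 210 s, if anything falls off the work surface, if the arm or the gripper's body presses on something with over 40 N, if the wrist force passes 120 N, or if a joint passes its speed limit or range.

## Working session

There is one attempt and no reset: what is moved stays moved. The work goes in short steps, Python scripts to look and compute and a tool call to move; the robot and the scene stay as the last step left them, time stands still between calls to the robot, and variables do not carry over. Pictures are saved under pics/ and viewed, at most 17 in all, crops included, and the job is handed in when it is done.

Besides the shell and the picture viewer there is one more tool, called after "Request:" in YAML: its name, and indented under it one key for each argument. jog_arm: Moves the arm, as the interface text tells. Its arguments: {"type":"object","properties":{"motion":{"type":"array"},"grip_force":{"type":"number"}},"required":["motion"]}

```bash
ls; mkdir -p pics; cat > h.py <<'E'
import numpy as np,cv2
from station import bot,vision
def snap(cam,fn=None,scale=None,crop=None):
    c=vision.camera(cam)
    if fn:
        im=c["color"][:,:,::-1].copy()
        if crop: im=im[crop[1]:crop[3],crop[0]:crop[2]]
        if scale: im=cv2.resize(im,None,fx=scale,fy=scale,interpolation=cv2.INTER_CUBIC)
        cv2.imwrite("pics/"+fn,im)
    return c
def ray(c,u,v):
    M=c["world_to_cam"];R=M[:3,:3];t=M[:3,3];o=-R.T@t
    k=np.linalg.inv(c["mtx"])@np.array([u,v,1.])
    return o,R.T@np.array([k[0],-k[1],-k[2]])
def onz(c,u,v,z):
    o,d=ray(c,u,v);return o+d*(z-o[2])/d[2]
def proj(c,p):
    q=c["world_to_cam"][:3,:3]@np.array(p)+c["world_to_cam"][:3,3]
    k=c["mtx"]@np.array([q[0],-q[1],-q[2]]);return k[:2]/k[2]
E
python3 - <<'E'
from h import *
np.set_printoptions(precision=4,suppress=True)
print(bot.get_state())
for n in ["top","scene"]:
    c=snap(n,n+"0.png",1.25)
    print(n,c["mtx"],c["world_to_cam"], [k for k in c])
    for t in ["paddle1_mid","cup_grip","holder_in","mat_top","tray_floor","cradle","vial1_mid"]:
        try:
            for d in vision.spot_in(t,n): print(t,round(d["conf"],2),(np.array(d["extent"])*[640,480,640,480]).round(1))
        except Exception as e: print(t,e)
E
```

```text
pics
{'time': 0.0, 'q': array([-1.2219,  0.3218, -0.0701,  1.4517,  0.0226,  1.3708, -0.0569]), 'qvel': array([ 0.0005,  0.0019, -0.0011,  0.0011, -0.001 ,  0.0001,  0.0018]), 'joint_torque': array([ -0.0004, -49.1301,  -0.4045, -31.2524,  -0.0641,   0.0438,
         0.0002]), 'tool_pos': array([0.2135, 0.6134, 0.2215]), 'ee_rot': array([[-0.9445,  0.3285, -0.0005],
       [ 0.3285,  0.9445, -0.0018],
       [-0.0001, -0.0019, -1.    ]]), 'ft_force': array([-0.1675,  0.1311, -0.0757]), 'torque': array([ 0.0111, -0.0102, -0.0353]), 'grip_force': 0.0, 'grip_width': 0.0869125525330881}
top [[474.8238   0.     313.094 ]
 [  0.     474.8238 241.4788]
 [  0.       0.       1.    ]] [[ 0.0021 -1.      0.0019  0.0724]
 [ 0.9967  0.0022  0.0806 -0.509 ]
 [-0.0806  0.0018  0.9967 -1.264 ]
 [ 0.      0.      0.      1.    ]] ['color', 'mtx', 'world_to_cam']
paddle1_mid 0.57 [290.2 196.1 365.4 207.3]
paddle1_mid 0.56 [297.2 125.1 329.3 162.4]
cup_grip 0.9 [116.6 259.5 167.6 292.9]
cup_grip 0.72 [186.3 225.2 234.  266.6]
cup_grip 0.66 [224.5 297.6 259.  348.3]
cup_grip 0.52 [286.8 229.8 367.5 244
[... 341 characters left out ...]
0.72  ]
 [  0.       0.       1.    ]] [[ 0.727   0.6867 -0.0038 -0.4219]
 [-0.5964  0.6341  0.4922  0.2446]
 [ 0.3403 -0.3556  0.8705 -1.5398]
 [ 0.      0.      0.      1.    ]] ['color', 'mtx', 'world_to_cam']
paddle1_mid 0.75 [318.6 249.2 370.6 302.5]
paddle1_mid 0.5 [335.9 315.4 366.2 348.3]
cup_grip 0.84 [385.4 114.6 417.3 157.4]
cup_grip 0.82 [293.6 143.1 336.3 177.5]
cup_grip 0.67 [370.2 154.2 393.5 191. ]
holder_in 0.98 [125.4 321.  191.8 378.4]
holder_in 0.25 [372.1 155.3 394.7 190.5]
holder_in 0.2 [335.2 315.7 365.5 352.9]
mat_top 0.63 [233.4 320.1 284.4 376.4]
tray_floor 0.67 [259.6 207.1 379.1 321. ]
tray_floor 0.56 [372.3 152.5 394.  192. ]
cradle 0.63 [366.3 170.5 395.4 208.5]
```

View pics/top0.png

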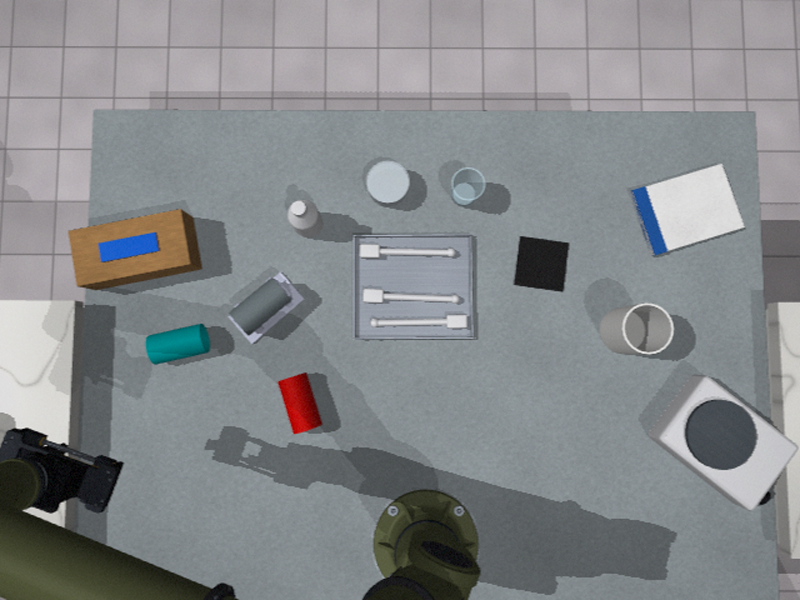

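View pics/scene0.png

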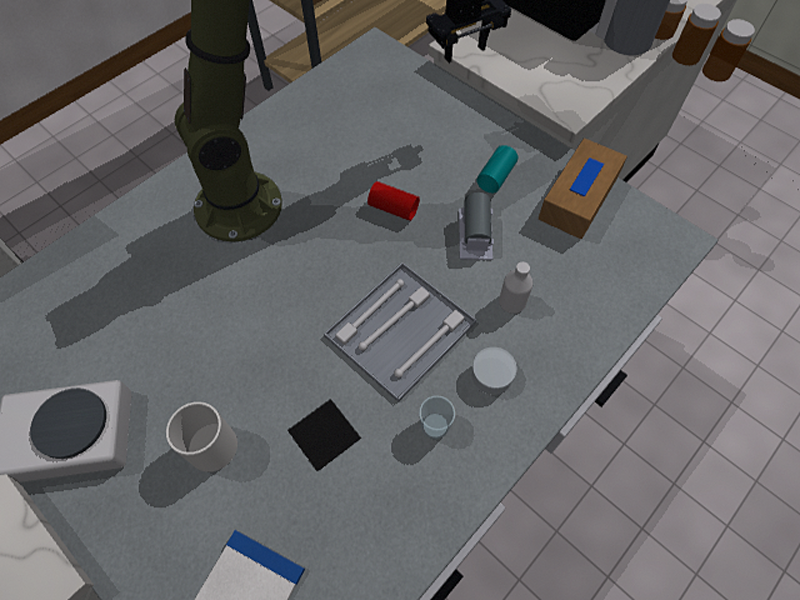

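The three paddles are in the tray: blades left at top-picture (369,251) and (373,296), and blade right at (458,321). The other objects are:
- **Pot:** (648,328)
- **Mat:** (541,264)
- **Cup candidates:** grey in the cradle (260,305), turquoise (178,343) and red (300,403). The grey one, lying in the aluminium cradle, fits the description. I'll confirm it with an enlarged crop.

```bash
cat >> h.py <<'E'
def paddles(c,z=0.016,th=175):
    im=c["color"].astype(int); m=((im.min(2)>th)&(im.max(2)-im.min(2)<25)).astype(np.uint8)
    n,l,s,_=cv2.connectedComponentsWithStats(m,connectivity=8); out=[]
    for i in range(1,n):
        if s[i,4]<60: continue
        v,u=np.nonzero(l==i)
        P=np.array([onz(c,a,b,z)[:2] for a,b in zip(u,v)])
        if abs(P[:,1].mean()-TR[1])>.14 or abs(P[:,0].mean()-TR[0])>.13: continue
        mu=P.mean(0);w,V=np.linalg.eigh(np.cov((P-mu).T));d=V[:,1]
        t=(P-mu)@d
        if (t**3).mean()>0: d=-d;t=-t   # area centroid is near blade -> long tail to ball
        mid=mu+d*(t.max()+t.min())/2
        out.append((mid.round(4),round(float(np.degrees(np.arctan2(d[1],d[0]))),1),round(float(np.ptp(t)),4),s[i].tolist()))
    return out
TR=(0.53,0.07)
E
python3 - <<'E'
from h import *
np.set_printoptions(precision=4,suppress=True)
c=snap("top"); im=c["color"]
for p in paddles(c): print(p)
# white level
def seg(t,cam,z):
    for d in vision.regions_of(t,cam)[:4]:
        m=d["pixels"]; v,u=np.nonzero(m)
        P=np.array([onz(c,a,b,z)[:2] for a,b in zip(u,v)])
        r=cv2.minAreaRect((P*1000).astype(np.float32))
        print(t,round(d["conf"],2),m.sum(),u.mean().round(1),v.mean().round(1),"rect",np.round(r[0],1),np.round(r[1],1),round(r[2],1))
seg("tray_floor","top",.016);seg("mat_top","top",.004);seg("holder_in","top",.13);seg("cup_grip","top",.06);seg("cradle","top",.006);seg("washbottle","top",.1)
a=cv2.resize(im[205:285,170:270],None,fx=4,fy=4,interpolation=3); 
b=cv2.resize(im[180:276,275:385],None,fx=3.636,fy=3.636,interpolation=3)
e=cv2.resize(snap("scene")["color"][140:215,350:420],None,fx=4,fy=4,interpolation=3)
p=cv2.resize(im[230:300,470:550],None,fx=4,fy=4,interpolation=3)
C=np.zeros((600,800,3),np.uint8)
for q,(x,y) in ((a,(0,0)),(b[:,:400],(400,0)),(e[:280],(0,320)),(p[:250],(400,350))): 
    h,w=q.shape[:2];h=min(h,600-y);w=min(w,800-x);C[y:y+h,x:x+w]=q[:h,:w]
cv2.imwrite("pics/crop1.png",C[:,:,::-1])
E
```

```text
(array([0.6215, 0.1232]), -91.2, 0.0389, [288, 196, 15, 10, 149])
(array([0.6204, 0.0194]), -91.2, 0.1586, [304, 199, 59, 6, 218])
(array([0.5237, 0.1148]), 84.1, 0.0405, [290, 231, 16, 11, 153])
(array([0.5196, 0.0113]), -92.3, 0.1578, [307, 235, 59, 7, 218])
(array([0.4667, 0.0153]), -88.8, 0.2035, [297, 252, 76, 10, 374])
mat_top 0.85 1613 433.5 210.6 rect [ 596.4 -258.1] [111.8 115.4] 82.4
holder_in 0.74 2019 509.5 263.4 rect [ 445.4 -409.1] [100.5 144.2] 9.2
cup_grip 0.98 1194 142.4 274.8 rect [416.7 518.2] [ 64.8 132.5] 13.7
cup_grip 0.84 1074 240.2 322.4 rect [295.3 262. ] [114.6  63.2] 18.5
cup_grip 0.82 1055 208.2 244.7 rect [496.6 348.3] [ 64.2 116.3] 41.1
cradle 0.69 556 221.7 246.1 rect [496.7 346.1] [ 79.9 151.1] 42.6
washbottle 0.93 631 244.2 174.5 rect [673.7 251.5] [80.5 61.9] 27.1
washbottle 0.58 1136 207.9 245.0 rect [492.6 340. ] [ 64.9 119. ] 41.0
```

View pics/crop1.png

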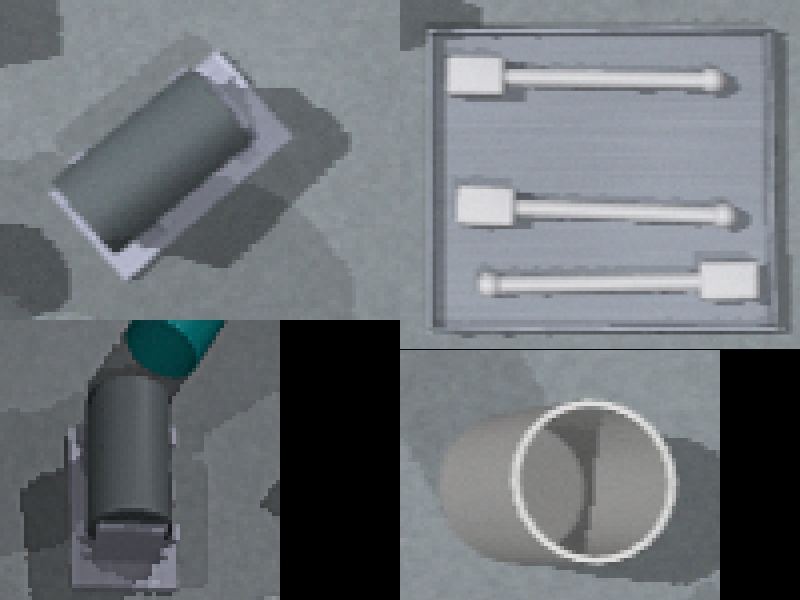

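The crop confirms the cup: it is grey and lies in the aluminium cradle. The stop plate and base are at its upper-right end in the top view, so the mouth points to lower-left (robot's left). The tray holds three paddles, and the pot rim is centred near top pixel (518,263). Now I move above the far paddle.

Request:
jog_arm:
  motion:
    - [22.6, -29.3, 2, 0, 0, -0.0687, 100]
    - [22.6, -29.3, 2, 0, 0, -0.0687, 100]
    - [22.6, -29.3, 2, 0, 0, -0.0687, 100]
    - [22.6, -29.3, 2, 0, 0, -0.0687, 100]
    - [22.6, -29.3, 2, 0, 0, -0.0687, 120]
    - [22.6, -29.3, 2, 0, 0, -0.0687, 140]
    - [22.6, -29.3, 2, 0, 0, -0.0687, 160]
    - [22.6, -29.3, 0, 0, 0, -0.0687, 167]
    - [22.6, -29.3, 0, 0, 0, -0.0687, 167]
    - [22.6, -29.3, 0, 0, 0, -0.0687, 167]
    - [22.6, -29.3, 0, 0, 0, -0.0687, 167]
    - [22.6, -29.3, 0, 0, 0, -0.0687, 167]
    - [22.6, -29.3, 0, 0, 0, -0.0687, 167]
    - [22.6, -29.3, 0, 0, 0, -0.0687, 167]
    - [22.6, -29.3, 0, 0, 0, -0.0687, 167]
    - [22.6, -29.3, 0, 0, 0, -0.0687, 167]
    - [22.6, -29.3, 0, 0, 0, -0.0687, 167]
    - [22.6, -29.3, 0, 0, 0, -0.0687, 167]
    - [0, 0, 0, 0, 0, 0, 167]
    - [0, 0, 0, 0, 0, 0, 167]
  grip_force: 40

```text
time: 2.87
tool_pos: [0.6213, 0.0833, 0.2364]
ee_rot: [[0.006, 1.0, 0.0], [1.0, -0.006, -0.002], [-0.002, 0.0, -1.0]]
ft_force: [-0.3, 0.5, 0.6]
grip_width: 0.0301
grip_force: 0.0
```

```bash
python3 - <<'E'
from h import *
import pickle
from scipy.optimize import least_squares
np.set_printoptions(precision=4,suppress=True)
s=bot.get_state(); print(s)
c=snap("top");im=c["color"]
# fixed things
print("pot",onz(c,517.9,262.3,.13)); 
for u,v in((283.3,188.3),(378.1,188.3),(283.3,271.3),(378.1,271.3)): print("tray c",onz(c,u,v,.016)[:2])
# cup fit with both cameras
cs=vision.camera("scene")
from scipy.optimize import minimize
def mask(cam,near,cc):
    best=None
    for d in vision.regions_of("cup_grip",cam):
        v,u=np.nonzero(d["pixels"]); k=np.hypot(u.mean()-near[0],v.mean()-near[1])
        if k<15 and (best is None): best=d["pixels"]
    return best
mt=mask("top",(208,245),c); vision.camera("scene"); ms=mask("scene",(382,173),cs)
pickle.dump((mt,ms),open("cup.pkl","wb"))
def sil(cc,p):
    x,y,z,yaw=p;pt=np.radians(6)
    a=np.array([np.cos(pt)*np.cos(yaw),np.cos(pt)*np.sin(yaw),np.sin(pt)]);e=np.array([-np.sin(yaw),np.cos(yaw),0]);f=np.cross(a,e)
    t=np.linspace(0,2*np.pi,40)
    P=[np.array([x,y,z])+a*L+.032*(np.cos(k)*e+np.sin(k)*f) for L in(-.035,.08) for k in t]
    q=np.array([proj(cc,w) for w in P]);h=cv2.convexHull(q.astype(np.float32))
    m=np.zeros((480*4,640*4),np.uint8);cv2.fillConvexPoly(m,((h[:,0]+.5)*4).round().astype(np.int32),1)
    return cv2.resize(m.astype(np.float32),(640,480),interpolation=cv2.INTER_AREA)
def cost(p):
    return sum(np.abs(sil(cc,p)-m).sum() for cc,m in((c,mt),(cs,ms)) if m is not None)
print("masks",mt is not None and mt.sum(),ms is not None and ms.sum())
p0=np.array([.51,.335,.06,np.radians(131)])
r=minimize(cost,p0,method="Nelder-Mead",options=dict(initial_simplex=p0+np.vstack([np.zeros(4),np.diag([.01,.01,.015,.1])]),maxiter=250))
print("cup_grip",r.x,np.degrees(r.x[3]),r.fun)
E
```

```text
{'time': 2.8667, 'q': array([-0.5626,  0.2796,  0.477 ,  1.5096, -0.1277,  1.3837, -0.0834]), 'qvel': array([-0.0416, -0.02  , -0.0594,  0.0185, -0.0244,  0.0082,  0.0001]), 'joint_torque': array([  1.8602, -42.767 ,   5.8645, -31.3763,   0.2558,  -0.08  ,
        -0.0005]), 'tool_pos': array([0.6213, 0.0833, 0.2364]), 'ee_rot': array([[ 0.0057,  1.    ,  0.0002],
       [ 1.    , -0.0057, -0.0016],
       [-0.0016,  0.0002, -1.    ]]), 'ft_force': array([-0.2559,  0.505 ,  0.5741]), 'torque': array([-0.0402,  0.0878, -0.0034]), 'grip_force': 0.0, 'grip_width': 0.03012479377132043}
pot [ 0.4496 -0.4316  0.13  ]
tray c [0.6551 0.1554]
tray c [ 0.6558 -0.1043]
tray c [0.4282 0.1538]
tray c [ 0.4287 -0.1023]
masks False 376
cup_grip [ 0.224   0.8473 -0.7137  2.1758] 124.66374644250567 136.0
```

```bash
cat > data.py <<'E'
import numpy as np
D=[([-1.2219,.3218,-.0701,1.4517,.0226,1.3708,-.0569],[.2135,.6134,.2215],[[-.9445,.3285,-.0005],[.3285,.9445,-.0018],[-.0001,-.0019,-1]]),
([-.5626,.2796,.477,1.5096,-.1277,1.3837,-.0834],[.6213,.0833,.2364],[[.0057,1,.0002],[1,-.0057,-.0016],[-.0016,.0002,-1]])]
E
python3 - <<'E'
from data import *
import itertools
from scipy.spatial.transform import Rotation as R
np.set_printoptions(precision=3,suppress=True)
res=[]
for sg in itertools.product([1,-1],repeat=7):
  for ax in itertools.product("xy",repeat=3):
    a="z"+ax[0]+"z"+ax[1]+"z"+ax[2]+"z"
    Q=[]
    for q,p,M in D:
        r=R.identity()
        for k in range(7): r=r*R.from_euler(a[k],sg[k]*q[k])
        Q.append((r,R.from_matrix(M)))
    # M_i = B * r_i * T with B=Rz(b)
    for b in range(0,360,90):
        B=R.from_euler("z",b,degrees=True)
        T=[(B*r).inv()*M for r,M in Q]
        e=(T[0].inv()*T[1]).magnitude()
        res.append((e,a,sg,b,T[0].as_matrix().round(2).tolist()))
res.sort(key=lambda t:t[0])
for r in res[:12]: print(r)
E
```

```text
(5.712782262731214e-05, 'zyzyzyz', (-1, 1, -1, 1, -1, 1, -1), 0, [[0.0, -1.0, -0.0], [1.0, 0.0, -0.0], [0.0, -0.0, 1.0]])
(5.712782262737672e-05, 'zxzxzxz', (-1, -1, -1, -1, -1, -1, -1), 270, [[-1.0, -0.0, 0.0], [0.0, -1.0, -0.0], [0.0, -0.0, 1.0]])
(5.712782262738238e-05, 'zxzxzxz', (-1, 1, -1, 1, -1, 1, -1), 90, [[1.0, 0.0, -0.0], [-0.0, 1.0, 0.0], [0.0, -0.0, 1.0]])
(5.712782262742946e-05, 'zyzyzyz', (-1, -1, -1, -1, -1, -1, -1), 180, [[-0.0, 1.0, 0.0], [-1.0, -0.0, 0.0], [0.0, -0.0, 1.0]])
(0.003619720716917144, 'zxzxzxz', (-1, -1, -1, -1, -1, -1, -1), 180, [[0.0, -1.0, 0.0], [1.0, 0.0, -0.0], [0.0, 0.0, 1.0]])
(0.0036197207169171453, 'zxzxzxz', (-1, 1, -1, 1, -1, 1, -1), 0, [[-0.0, 1.0, -0.0], [-1.0, -0.0, 0.0], [0.0, 0.0, 1.0]])
(0.0036197207169171453, 'zyzyzyz', (-1, 1, -1, 1, -1, 1, -1), 270, [[1.0, 0.0, -0.0], [-0.0, 1.0, -0.0], [0.0, 0.0, 1.0]])
(0.0036197207169171453, 'zyzyzyz', (-1, -1, -1, -1, -1, -1, -1), 90, [[-1.0, -0.0, 0.0], [0.0, -1.0, 0.0], [0.0, 0.0, 1.0]])
(0.0036741873073886967, 'zxzxzxz', (-1, 1, -1, 1, -1, 1, -1), 180, [[0.0, -1.0, 0.0], [1.0, 0.0, 0.0], [-0.0, 0.0, 1.0]])
(0.0036741873073886967, 'zxzxzxz', (-1, -1, -1, -1, -1, -1, -1), 0, [[-0.0, 1.0, -0.0], [-1.0, -0.0, -0.0], [-0.0, 0.0, 1.0]])
(0.003674187307388697, 'zyzyzyz', (-1, 1, -1, 1, -1, 1, -1), 90, [[-1.0, -0.0, -0.0], [0.0, -1.0, 0.0], [-0.0, 0.0, 1.0]])
(0.003674187307388697, 'zyzyzyz', (-1, -1, -1, -1, -1, -1, -1), 270, [[1.0, 0.0, 0.0], [-0.0, 1.0, -0.0], [-0.0, 0.0, 1.0]])
```

Request:
jog_arm:
  motion:
    - [0, 3, -30, 0, 0, 0.006, 167]
    - [0, 0, -30, 0, 0, 0, 167]
    - [0, 0, -30, 0, 0, 0, 167]
    - [0, 0, -30, 0, 0, 0, 167]
    - [0, 0, -30, 0, 0, 0, 167]
    - [0, 0, -30, 0, 0, 0, 167]
    - [0, 0, -30, 0, 0, 0, 167]
    - [0, 0, -15, 0, 0, 0, 167]
    - [0, 0, 0, 0, 0, 0, 167]
    - [0, 0, 0, 0, 0, 0, 167]

```text
time: 3.95
tool_pos: [0.6195, 0.0906, 0.0112]
ee_rot: [[-0.007, 1.0, -0.002], [1.0, 0.007, -0.0], [-0.0, -0.002, -1.0]]
ft_force: [0.1, -0.6, 0.5]
grip_width: 0.0303
grip_force: 0.0
```

Request:
jog_arm:
  motion:
    - [1, -3, -5, 0, 0, 0, 167]
    - [0, 0, 0, 0, 0, 0, 255]
    - [0, 0, 0, 0, 0, 0, 255]
    - [0, 0, 0, 0, 0, 0, 255]
    - [0, 0, 0, 0, 0, 0, 255]
    - [0, 0, 0, 0, 0, 0, 255]
    - [0, 0, 0, 0, 0, 0, 255]
  grip_force: 40

```text
time: 4.53
tool_pos: [0.622, 0.0867, 0.0074]
ee_rot: [[-0.005, 1.0, 0.001], [1.0, 0.005, 0.0], [0.0, 0.001, -1.0]]
ft_force: [-0.8, -0.8, 4.1]
grip_width: 0.0127
grip_force: 40.0
```

```bash
cat >> data.py <<'E'
D+=[([],[],[])]
D.pop()
E
cat > log.py <<'E'
from station import bot
s=bot.get_state()
open("data.py","a").write("D.append((%r,%r,%r))\n"%(s["q"].tolist(),s["tool_pos"].tolist(),s["ee_rot"].tolist()))
E
python3 log.py; tail -1 data.py
cat > kin.py <<'E'
from data import *
from scipy.spatial.transform import Rotation as Ro
from scipy.optimize import least_squares
LIM=np.array([[-2.86,2.86],[-.3,2.09],[-1.38,1.24],[.06,2.45],[-1.56,4.7],[.09,2.05],[-2.69,2.69]])
T=np.array([[0,-1,0],[1,0,0],[0,0,1.]])
def fk(q,L):
    sg=[-1,1,-1,1,-1,1,-1];r=np.eye(3);p=np.zeros(3);off=np.zeros((7,3))
    off[1]=[0,0,L[0]];off[3]=[0,0,L[1]];off[5]=[0,0,L[2]]  # before joints 2,4,6
    off[3,0]=L[4];off[5,0]=-L[4]*0+L[5];off[6,0]=L[6]
    pts=[]
    for k in range(7):
        p=p+r@off[k];pts.append(p)
        r=r@Ro.from_euler("zyzyzyz"[k],sg[k]*q[k]).as_matrix()
    return p+r@np.array([0,0,L[3]]),r@T,pts
def fit():
    f=lambda L:np.concatenate([fk(q,L)[0]-p for q,p,M in D]+[0.002*L[4:]])
    s=least_squares(f,[.3,.35,.35,.3,0,0,0]);return s.x,np.abs(s.fun).max()
def ik(p,M,L,q0):
    def f(q):
        a,R,_=fk(q,L);return np.concatenate([(a-p)*10,Ro.from_matrix(R.T@M).as_rotvec()*3,.003*(q-q0)])
    s=least_squares(f,np.clip(q0,LIM[:,0]+.01,LIM[:,1]-.01),bounds=(LIM[:,0],LIM[:,1]));return s.x,np.abs(s.fun[:6]).max()
E
python3 -c "
from kin import *
np.set_printoptions(precision=4,suppress=True)
L,e=fit();print(L,e)
from station import bot
s=bot.get_state();print(s['q'],s['tool_pos'],s['grip_width'],s['grip_force'])
"
```

```text
D.append(([-0.5187535015987377, 0.48331153124589066, 0.42235608918105577, 1.736883947279835, -0.23332026363131225, 0.9697308316377966, -0.0012731618668982239],[0.6219917118410621, 0.08666357797991532, 0.007442897013410332],[[-0.005430846720430665, 0.9999843868120282, 0.0013160684143287786], [0.9999851810862959, 0.005430343047271578, 0.0003859821201970198], [0.0003788293908221605, 0.0013181451213562267, -0.9999990594904237]]))
[ 4.6798  0.3648  0.5303  4.7322 -0.0323 -0.027  -0.0449] 0.028644706660402447
[-0.5188  0.4833  0.4224  1.7369 -0.2333  0.9697 -0.0013] [0.622  0.0867 0.0074] 0.012681168067521549 39.99214589595795
```

Request:
jog_arm:
  motion:
    - [0, 0, 15, 0, 0, 0, 255]
    - [0, 0, 25, 0, 0, 0, 255]
    - [0, 0, 25, 0, 0, 0, 255]
    - [0, 0, 25, 0, 0, 0, 255]
    - [0, 0, 25, 0, 0, 0, 255]
    - [0, 0, 25, 0, 0, 0, 255]
    - [0, 0, 25, 0, 0, 0, 255]
    - [0, 0, 25, 0.1, 0, 0, 255]
    - [0, 0, 25, 0.1, 0, 0, 255]
    - [0, 0, 25, 0.1, 0, 0, 255]
    - [0, 0, 0, 0.1, 0, 0, 255]
    - [0, 0, 0, 0.1, 0, 0, 255]
    - [0, 0, 0, 0.1, 0, 0, 255]
    - [0, 0, 0, 0.1, 0, 0, 255]
    - [0, 0, 0, 0, 0, 0, 255]

```text
time: 5.78
tool_pos: [0.6205, 0.0808, 0.2426]
ee_rot: [[0.006, 1.0, 0.001], [0.765, -0.005, 0.644], [0.644, -0.003, -0.765]]
ft_force: [0.1, -1.6, -1.4]
grip_width: 0.0132
grip_force: 40.0
```

```bash
python3 log.py; python3 -c "
from kin import *
np.set_printoptions(precision=4,suppress=True)
L,e=fit();print(L,e);print(np.array(D[-1][0]),D[-1][1])
from h import *
c=snap('top','t2.png',3,(260,150,460,300))
"
```

```text
[ 0.3577  0.3545  0.484   0.3912  0.0698 -0.037   0.0069] 0.027206431742657716
[-0.1544  0.3546  0.4535  1.5805 -0.8186  1.5195  0.4498] [0.6205380550050892, 0.08075439442145106, 0.24264829012163233]
```

View pics/t2.png

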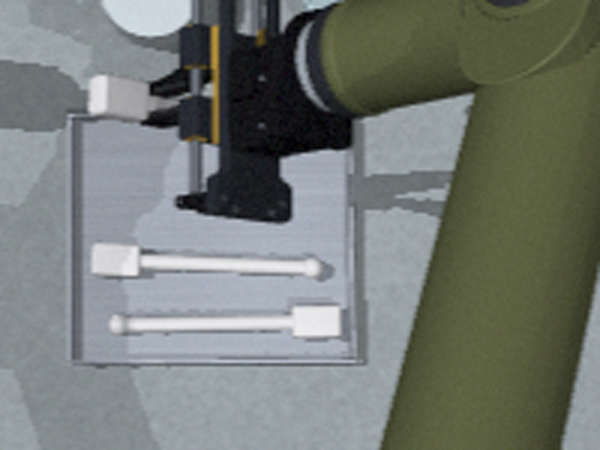

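```bash
cat >> kin.py <<'E'
def fk(q,L):
    sg=[-1,1,-1,1,-1,1,-1];r=np.eye(3);p=np.zeros(3)
    off=np.zeros((8,3));off[1,2],off[3,2],off[5,2],off[7,2]=L[:4]
    off[3,:2]=L[4:6];off[5,:2]=L[6:8];off[1,:2]=L[8:10];off[6,:2]=L[10:12];off[7,:2]=L[12:14]
    pts=[]
    for k in range(7):
        p=p+r@off[k];pts.append(p)
        r=r@Ro.from_euler("zyzyzyz"[k],sg[k]*q[k]).as_matrix()
    return p+r@off[7],r@T,pts
def fit():
    L0=np.array([.3,.35,.35,.3]+[0]*10)
    f=lambda L:np.concatenate([(fk(q,L)[0]-p) for q,p,M in D]+[.003*(L-L0)])
    s=least_squares(f,L0);return s.x,np.abs(s.fun[:3*len(D)]).max()
E
python3 -c "
from kin import *
np.set_printoptions(precision=4,suppress=True)
L,e=fit();print(L,e)
for q,p,M in D: print(fk(q,L)[0]-p)
"
```

```text
[ 0.2784  0.4182  0.4874  0.3628  0.049   0.0063 -0.0227 -0.0058  0.0174
 -0.0128  0.0591 -0.0058 -0.0316 -0.0067] 4.619072250175438e-06
[-0. -0. -0.]
[0. 0. 0.]
[-0. -0.  0.]
[-0. -0. -0.]
```

Request:
jog_arm:
  motion:
    - [-10.7, -30.7, 10, 0.038, 0, 0, 255]
    - [-10.7, -30.7, 10, 0.038, 0, 0, 255]
    - [-10.7, -30.7, 10, 0.038, 0, 0, 255]
    - [-10.7, -30.7, 10, 0.038, 0, 0, 255]
    - [-10.7, -30.7, 10, 0.038, 0, 0, 255]
    - [-10.7, -30.7, 10, 0.038, 0, 0, 255]
    - [-10.7, -30.7, 7, 0.038, 0, 0, 255]
    - [-10.7, -30.7, 0, 0.038, 0, 0, 255]
    - [-10.7, -30.7, 0, 0.038, 0, 0, 255]
    - [0, 0, 0, 0, 0, 0, 255]

```text
time: 6.67
tool_pos: [0.5252, -0.1897, 0.3109]
ee_rot: [[0.006, 1.0, 0.006], [0.514, -0.009, 0.858], [0.858, -0.002, -0.514]]
ft_force: [-1.8, -1.6, -0.6]
grip_width: 0.0131
grip_force: 40.0
```

```bash
python3 log.py; python3 -c "
from kin import *
np.set_printoptions(precision=4,suppress=True)
L,e=fit();print(L,e);print(np.array(D[-1][0]),D[-1][1])
q0=np.array(D[-1][0])
t=1.31;M=np.array([[0,1,0],[np.cos(t),0,np.sin(t)],[np.sin(t),0,-np.cos(t)]])
for a in (0,.4,-.4,.8):
  Mz=Ro.from_euler('z',a).as_matrix()@M
  for z in(.31,.174): print(a,z,*ik(np.array([.45,-.41,z]),Mz,L,q0))
"
```

```text
[ 0.2497  0.4677  0.5133  0.3688 -0.0004 -0.0108 -0.     -0.0001  0.0002
 -0.0155 -0.0003 -0.0001  0.0003 -0.0001] 1.6087563963623763e-05
[ 0.508   0.546   0.3288  1.3508 -0.8791  2.0467  0.7635] [0.5252217227492304, -0.18966757629087685, 0.3108740148713081]
0 0.31 [ 1.5579  1.2475 -1.38    0.9739 -0.0794  2.05    0.1426] 0.345186142160387
0 0.174 [ 1.4831  1.3045 -1.1442  0.9533 -0.0457  2.05    0.3786] 0.1743786427849589
0.4 0.31 [ 1.5187  1.1861 -1.3391  1.0632 -0.0359  2.05    0.3203] 1.0799928618803238
0.4 0.174 [ 1.3428  1.1237 -0.8967  1.0374 -0.0512  2.05    0.7027] 0.6797086835207364
-0.4 0.31 [ 1.2653  0.77   -0.2155  1.172  -0.8846  2.05    0.5757] 9.335547218187028e-06
-0.4 0.174 [ 1.0462  0.9018  0.1532  1.2372 -0.9825  2.05    0.8575] 3.094862545286442e-06
0.8 0.31 [ 0.8683  0.6721 -0.2083  1.1569 -0.0607  2.05    1.3758] 1.695377295272193
0.8 0.174 [ 0.7448  0.8645 -0.0324  1.1072 -0.0626  2.05    1.4853] 1.279305580185873
```

```bash
cat >> kin.py <<'E'
def pose(t,a,s=1):
    # tool z tilted t from down toward heading a (rad); s=+1: tool x -> up, s=-1: tool x -> down
    M=np.array([[np.cos(t),0,np.sin(t)],[0,-1,0],[np.sin(t),0,-np.cos(t)]])
    M=Ro.from_euler('z',a).as_matrix()@M
    return M if s==1 else M@np.diag([-1,-1,1])
def path(p0,M0,p1,M1,L,q,n=12):
    rv=Ro.from_matrix(M1@M0.T).as_rotvec();Q=[];worst=0
    for i in range(1,n+1):
        f=i/n;q,e=ik(p0+f*(p1-p0),Ro.from_rotvec(rv*f).as_matrix()@M0,L,q);Q.append(q);worst=max(worst,e)
    Q=np.array(Q);mg=np.minimum(Q-LIM[:,0],LIM[:,1]-Q).min(0)
    return Q,worst,mg
E
cat > plan.py <<'E'
from kin import *
np.set_printoptions(precision=2,suppress=True)
L,_=fit();q0,p0,M0=[np.array(x) for x in D[-1]]
pot=np.array([.4496,-.4316])
for t in (1.1,1.3):
  for ad in range(-60,136,15):
    a=np.radians(ad);M=pose(t,a)
    g=pot+.015*np.array([np.cos(a),np.sin(a)])
    out=[]
    hi=np.r_[g,.31];lo=np.r_[g,.174]
    Q,w,mg=path(p0,M0,hi,M,L,q0);Q2,w2,mg2=path(hi,M,lo,M,L,Q[-1],6)
    print(t,ad,"err %.3f %.3f"%(w,w2),"margin",np.minimum(mg,mg2),"qend",Q2[-1])
E
python3 plan.py
```

```text
1.1 -60 err 0.242 0.506 margin [0.93 0.   0.14 0.12 0.07 0.   0.  ] qend [ 1.93 -0.3  -1.24  2.29  0.7   0.09 -2.69]
1.1 -45 err 0.133 0.467 margin [1.17 0.   0.44 0.1  0.   0.   1.98] qend [ 1.69 -0.25 -0.94  2.34 -1.56  0.09 -0.18]
1.1 -30 err 0.000 0.306 margin [1.96 0.   0.17 0.07 0.   0.08 1.97] qend [-0.17 -0.3   1.07  2.38 -1.56  0.18  0.41]
1.1 -15 err 0.000 0.142 margin [2.23 0.09 0.   0.11 0.   0.07 1.96] qend [-0.14 -0.08  1.24  2.34 -1.56  0.65  0.57]
1.1 0 err 0.000 0.000 margin [2.17 0.27 0.67 0.27 0.03 0.05 1.96] qend [ 0.69  0.22  0.56  2.18 -1.53  1.1   0.69]
1.1 15 err 0.000 0.000 margin [2.11 0.48 0.64 0.46 0.17 0.04 1.95] qend [ 0.75  0.38  0.57  1.99 -1.39  1.37  0.73]
1.1 30 err 0.000 0.000 margin [2.06 0.66 0.66 0.66 0.29 0.03 1.92] qend [ 0.8   0.53  0.54  1.79 -1.27  1.59  0.77]
1.1 45 err 0.000 0.000 margin [2.03 0.82 0.72 0.87 0.39 0.01 1.87] qend [ 0.83  0.66  0.5   1.58 -1.17  1.78  0.82]
1.1 60 err 0.000 0.000 margin [1.98 0.85 0.83 1.09 0.5  0.   1.82] qend [ 0.88  0.77  0.4   1.36 -1.03  1.92  0.87]
1.1 75 err 0.000 0.000 margin [1.58 0.85 0.95 0.96 0.
[... 1459 characters left out ...]
]
1.3 60 err 0.000 0.000 margin [1.75 0.85 0.92 1.1  0.49 0.   1.87] qend [ 1.1   0.85  0.11  1.31 -1.01  1.95  0.82]
1.3 75 err 0.000 0.000 margin [1.42 0.86 0.66 0.94 0.69 0.   1.93] qend [ 1.43  1.08 -0.67  1.06 -0.45  1.95  0.55]
1.3 90 err 0.371 0.340 margin [1.3  0.79 0.   0.88 0.72 0.   1.94] qend [ 1.48  1.3  -1.13  0.94 -0.05  2.05  0.39]
1.3 105 err 0.870 0.822 margin [1.31 0.87 0.   0.95 0.75 0.   1.96] qend [ 1.41  1.19 -0.99  1.01 -0.05  2.05  0.58]
1.3 120 err 1.209 1.102 margin [1.37 0.88 0.06 1.   0.78 0.   1.77] qend [ 1.23  1.01 -0.69  1.06 -0.06  2.05  0.92]
1.3 135 err 1.697 1.620 margin [1.47 0.89 0.08 1.01 0.81 0.   1.17] qend [ 0.74  0.86  0.01  1.11 -0.06  2.05  1.52]
```

```bash
cat > go.py <<'E'
from kin import *
from station import bot
np.set_printoptions(precision=4,suppress=True)
L,_=fit()
def go(p1,M1,q=None,p0=None,M0=None,n=14):
    if q is None:
        s=bot.get_state();q,p0,M0=s["q"],s["tool_pos"],s["ee_rot"]
    p1=np.array(p1);Q,w,mg=path(p0,M0,p1,M1,L,q,n);rv=Ro.from_matrix(M1@M0.T).as_rotvec()
    print("d mm",((p1-p0)*1000).round(1),"rv",rv,"ang",np.linalg.norm(rv).round(3),"err %.4f"%w,"mg",mg.round(2),"maxstep",np.abs(np.diff(np.vstack([q,Q]),axis=0)).max(0).round(2),"q",Q[-1].round(2))
    return Q[-1],p1,M1
E
python3 - <<'E'
from go import *
pot=np.array([.4496,-.4316])
for ad in(30,40):
  a=np.radians(ad);h=np.array([np.cos(a),np.sin(a)]);M=pose(1.2,a);g=pot+.031*h
  r=go(np.r_[g,.31],M); go(np.r_[g,.158],M,*r)
E
```

```text
d mm [ -48.8 -226.4   -0.9] rv [ 0.1518 -0.0913 -1.0362] ang 1.051 err 0.0000 mg [2.07 0.69 0.69 0.72 0.26 0.02 1.94] maxstep [0.03 0.01 0.02 0.03 0.03 0.04 0.02] q [ 0.79  0.39  0.55  1.73 -1.3   1.69  0.59]
d mm [   0.    0. -152.] rv [0. 0. 0.] ang 0.0 err 0.0000 mg [2.03 0.71 0.7  0.65 0.2  0.36 1.84] maxstep [0.   0.02 0.   0.01 0.01 0.   0.02] q [ 0.83  0.6   0.5   1.8  -1.36  1.64  0.85]
d mm [ -51.9 -222.    -0.9] rv [ 0.1569 -0.0766 -0.8621] ang 0.88 err 0.0000 mg [2.04 0.79 0.73 0.86 0.31 0.02 1.93] maxstep [0.03 0.01 0.02 0.02 0.03 0.02 0.01] q [ 0.82  0.49  0.51  1.59 -1.25  1.84  0.62]
d mm [   0.    0. -152.] rv [0. 0. 0.] ang 0.0 err 0.0000 mg [2.01 0.81 0.73 0.79 0.28 0.22 1.83] maxstep [0.   0.02 0.   0.01 0.   0.01 0.02] q [ 0.85  0.68  0.48  1.66 -1.28  1.76  0.86]
```

Go with heading 30°, rising 10 mm on the way.

Request:
jog_arm:
  motion:
    - [-3.5, -16.2, 2, 0.0108, -0.0065, -0.074, 255]
    - [-3.5, -16.2, 2, 0.0108, -0.0065, -0.074, 255]
    - [-3.5, -16.2, 2, 0.0108, -0.0065, -0.074, 255]
    - [-3.5, -16.2, 2, 0.0108, -0.0065, -0.074, 255]
    - [-3.5, -16.2, 0, 0.0108, -0.0065, -0.074, 255]
    - [-3.5, -16.2, 0, 0.0108, -0.0065, -0.074, 255]
    - [-3.5, -16.2, 0, 0.0108, -0.0065, -0.074, 255]
    - [-3.5, -16.2, 0, 0.0108, -0.0065, -0.074, 255]
    - [-3.5, -16.2, 0, 0.0108, -0.0065, -0.074, 255]
    - [-3.5, -16.2, 0, 0.0108, -0.0065, -0.074, 255]
    - [-3.5, -16.2, 0, 0.0108, -0.0065, -0.074, 255]
    - [-3.5, -16.2, 0, 0.0108, -0.0065, -0.074, 255]
    - [-3.5, -16.2, 0, 0.0108, -0.0065, -0.074, 255]
    - [-3.5, -16.2, 0, 0.0108, -0.0065, -0.074, 255]
    - [0, 0, 0, 0, 0, 0, 255]
    - [0, 0, 0, 0, 0, 0, 255]
    - [0, 0, 0, 0, 0, 0, 255]

```text
time: 8.08
tool_pos: [0.4807, -0.4065, 0.3215]
ee_rot: [[0.306, 0.515, 0.801], [0.192, -0.857, 0.477], [0.932, 0.008, -0.361]]
ft_force: [0.0, -0.6, -0.4]
grip_width: 0.013
grip_force: 40.0
```

```bash
python3 - <<'E'
from go import *
from h import *
pot=np.array([.4496,-.4316]);a=np.radians(30);h=np.array([np.cos(a),np.sin(a)]);M=pose(1.2,a);g=pot+.031*h
go(np.r_[g,.158],M)
c=snap("top");s=snap("scene")
A=c["color"][200:330,450:640];B=s["color"][200:420,60:320]
A=cv2.resize(A,(400,274));B=cv2.resize(B,(600,508))[:, :400]
C=np.zeros((508,800,3),np.uint8);C[:274,:400]=A;C[:,400:]=cv2.resize(s["color"][200:420,60:320],(400,508) if 0 else (400,338))[:338] if 0 else 0
C[:338,400:]=cv2.resize(s["color"][200:420,60:320],(400,338))
cv2.imwrite("pics/p3.png",C[:340,:,::-1])
E
```

```text
d mm [  -4.3   -9.6 -163.5] rv [ 0.0061  0.0047 -0.0169] ang 0.019 err 0.0000 mg [2.04 0.69 0.69 0.65 0.19 0.36 1.84] maxstep [0.   0.02 0.   0.01 0.01 0.   0.02] q [ 0.82  0.61  0.51  1.8  -1.37  1.64  0.85]
```

View pics/p3.png

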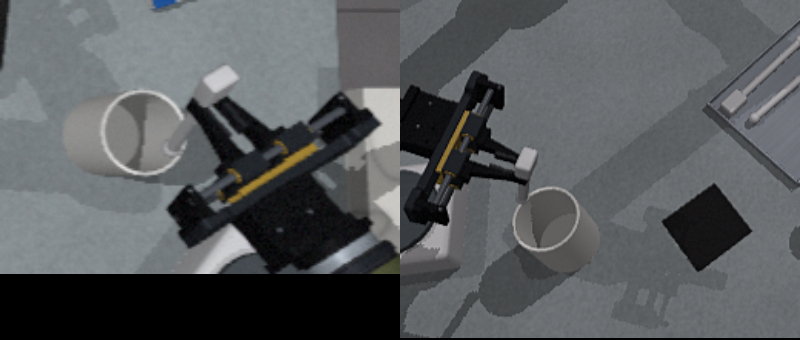

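Request:
jog_arm:
  motion:
    - [1.5, -3, -10, 0.003, 0.002, -0.008, 255]
    - [1.5, -3, -20, 0.003, 0.002, -0.008, 255]
    - [0, 0, -20, 0, 0, 0, 255]
    - [0, 0, -20, 0, 0, 0, 255]
    - [0, 0, -20, 0, 0, 0, 255]
    - [0, 0, -20, 0, 0, 0, 255]
    - [0, 0, -20, 0, 0, 0, 255]
    - [0, 0, -20, 0, 0, 0, 255]
    - [0, 0, -13, 0, 0, 0, 255]
    - [0, 0, 0, 0, 0, 0, 255]
    - [0, 0, 0, 0, 0, 0, 255]

```text
time: 9.1
tool_pos: [0.4823, -0.4142, 0.1571]
ee_rot: [[0.315, 0.496, 0.809], [0.177, -0.868, 0.463], [0.932, -0.002, -0.361]]
ft_force: [1.0, -0.7, -0.5]
grip_width: 0.0129
grip_force: 40.0
```

Request:
jog_arm:
  motion:
    - [0, 0, 0, 0, 0, 0, 170]
    - [0, 0, 0, 0, 0, 0, 150]
    - [0, 0, 0, 0, 0, 0, 150]
    - [0, 0, 0, 0, 0, 0, 150]
    - [-8, -4.8, 3.6, 0, 0, 0, 150]
    - [-16, -9.6, 7, 0, 0, 0, 150]
    - [-16, -9.6, 7, 0, 0, 0, 150]
    - [-16, -9.6, 7, 0, 0, 0, 150]
    - [-16, -9.6, 15, 0, 0, 0, 150]
    - [0, 0, 30, 0, 0, 0, 150]
    - [0, 0, 35, 0, 0, 0, 150]
    - [0, 0, 35, 0, 0, 0, 150]
    - [0, 0, 35, 0, 0, 0, 150]

```text
time: 10.18
tool_pos: [0.4089, -0.4582, 0.3345]
ee_rot: [[0.315, 0.495, 0.81], [0.179, -0.869, 0.461], [0.932, -0.0, -0.362]]
ft_force: [0.4, -0.2, 0.1]
grip_width: 0.0357
grip_force: 0.0
```

```bash
python3 - <<'E'
from go import *
from h import *
print(bot.get_state()["tool_pos"])
c=snap("top");s=snap("scene")
for p in paddles(c): print(p)
C=np.zeros((338,800,3),np.uint8);C[:274,:400]=cv2.resize(c["color"][200:330,450:640],(400,274))
C[:338,400:]=cv2.resize(s["color"][200:420,60:320],(400,338))
cv2.imwrite("pics/p4.png",C[:340,:,::-1])
# plan to p2 hover
M=pose(0,np.radians(88.)); q=go([.52,-.2,.33],M); go([.5215,.08,.1],M,*q)
E
```

```text
[ 0.4089 -0.4582  0.3345]
(array([0.5235, 0.1145]), 83.0, 0.0408, [290, 231, 16, 11, 153])
(array([0.5199, 0.0113]), -92.3, 0.1578, [307, 235, 59, 7, 186])
(array([0.4671, 0.0153]), -88.4, 0.2036, [297, 252, 76, 10, 299])
d mm [110.8 259.7 -10.1] rv [-1.0629  0.6551  0.8814] ang 1.528 err 0.0000 mg [2.03 0.37 0.64 0.82 0.36 0.25 2.06] maxstep [0.06 0.04 0.04 0.01 0.1  0.04 0.04] q [ 0.11  0.09  0.22  1.52 -0.02  1.54  0.3 ]
d mm [   1.5  280.  -230. ] rv [0. 0. 0.] ang 0.0 err 0.0000 mg [2.68 0.35 1.04 0.55 1.54 0.55 2.43] maxstep [0.02 0.02 0.02 0.05 0.   0.03 0.04] q [-0.18  0.16 -0.02  1.9   0.    1.08 -0.24]
```

View pics/p4.png

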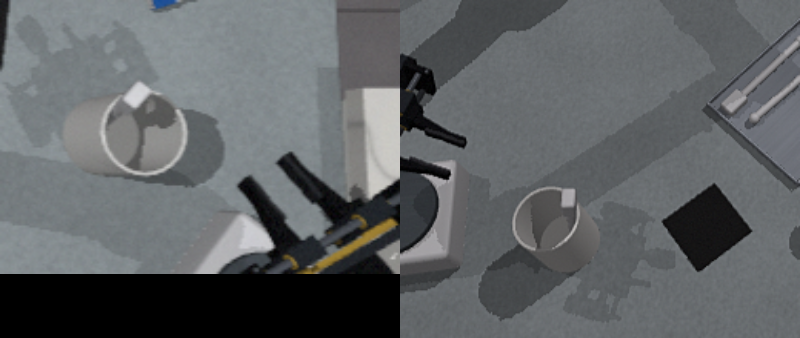

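Request:
jog_arm:
  motion:
    - [6.9, 16.2, 0, -0.0664, 0.041, 0.055, 160]
    - [6.9, 16.2, 0, -0.0664, 0.041, 0.055, 160]
    - [6.9, 16.2, 0, -0.0664, 0.041, 0.055, 160]
    - [6.9, 16.2, 0, -0.0664, 0.041, 0.055, 160]
    - [6.9, 16.2, 0, -0.0664, 0.041, 0.055, 167]
    - [6.9, 16.2, 0, -0.0664, 0.041, 0.055, 167]
    - [6.9, 16.2, 0, -0.0664, 0.041, 0.055, 167]
    - [6.9, 16.2, 0, -0.0664, 0.041, 0.055, 167]
    - [6.9, 16.2, 0, -0.0664, 0.041, 0.055, 167]
    - [6.9, 16.2, 0, -0.0664, 0.041, 0.055, 167]
    - [6.9, 16.2, 0, -0.0664, 0.041, 0.055, 167]
    - [6.9, 16.2, 0, -0.0664, 0.041, 0.055, 167]
    - [6.9, 16.2, 0, -0.0664, 0.041, 0.055, 167]
    - [6.9, 16.2, 0, -0.0664, 0.041, 0.055, 167]
    - [6.9, 16.2, 0, -0.0664, 0.041, 0.055, 167]
    - [6.9, 16.2, 0, -0.0664, 0.041, 0.055, 167]

```text
time: 11.62
tool_pos: [0.5202, -0.1987, 0.3333]
ee_rot: [[0.046, 0.999, -0.006], [0.999, -0.047, -0.004], [-0.004, -0.006, -1.0]]
ft_force: [0.7, 0.4, -0.5]
grip_width: 0.0304
grip_force: 0.0
```

Request:
jog_arm:
  motion:
    - [0, 35, -10, 0, 0, 0, 167]
    - [0, 35, -10, 0, 0, 0, 167]
    - [0, 35, -15, 0, 0, 0, 167]
    - [0, 35, -15, 0, 0, 0, 167]
    - [0, 35, -20, 0, 0, 0, 167]
    - [0, 35, -20, 0, 0, 0, 167]
    - [0, 35, -20, 0, 0, 0, 167]
    - [0, 35, -20, 0, 0, 0, 167]
    - [0, 0, -30, 0, 0, 0, 167]
    - [0, 0, -30, 0, 0, 0, 167]
    - [0, 0, -30, 0, 0, 0, 167]
    - [0, 0, 0, 0, 0, 0, 167]
    - [0, 0, 0, 0, 0, 0, 167]

```text
time: 12.7
tool_pos: [0.5191, 0.0805, 0.1115]
ee_rot: [[0.049, 0.999, -0.009], [0.999, -0.049, -0.002], [-0.002, -0.009, -1.0]]
ft_force: [1.1, 0.7, 0.4]
grip_width: 0.0298
grip_force: 0.0
```

```bash
python3 - <<'E'
from go import *
print(bot.get_state()["tool_pos"])
go([.5223,.0793,.0062],pose(0,np.radians(88.)))
E
```

```text
[0.5191 0.0805 0.1115]
d mm [   3.2   -1.2 -105.3] rv [ 0.0016 -0.009   0.0137] ang 0.016 err 0.0000 mg [2.66 0.46 1.25 0.48 1.56 0.8  2.44] maxstep [0.   0.01 0.   0.01 0.   0.02 0.  ] q [-0.19  0.28 -0.01  1.97  0.    0.89 -0.24]
```

Request:
jog_arm:
  motion:
    - [3, -1, -25, 0, -0.009, 0.014, 167]
    - [0, 0, -25, 0, 0, 0, 167]
    - [0, 0, -25, 0, 0, 0, 167]
    - [0, 0, -20, 0, 0, 0, 167]
    - [0, 0, -9, 0, 0, 0, 167]
    - [0, 0, 0, 0, 0, 0, 255]
    - [0, 0, 0, 0, 0, 0, 255]
    - [0, 0, 0, 0, 0, 0, 255]
    - [0, 0, 0, 0, 0, 0, 255]
    - [0, 0, 0, 0, 0, 0, 255]
    - [0, 0, 0, 0, 0, 0, 255]
  grip_force: 40

```text
time: 13.62
tool_pos: [0.5253, 0.0807, 0.0105]
ee_rot: [[0.034, 0.999, 0.008], [0.999, -0.034, -0.0], [0.0, 0.008, -1.0]]
ft_force: [-1.1, 0.1, 6.8]
grip_width: 0.0127
grip_force: 40.0
```

Request:
jog_arm:
  motion:
    - [0, 0, 10, 0, 0, 0, 255]
    - [0, 0, 25, 0, 0, 0, 255]
    - [0, 0, 25, 0, 0, 0, 255]
    - [0, 0, 25, 0, 0, 0, 255]
    - [0, 0, 25, 0, 0, 0, 255]
    - [0, 0, 25, 0, 0, 0, 255]
    - [0, 0, 25, 0, 0, 0, 255]
    - [0, 0, 30, 0, 0, 0, 255]
    - [0, 0, 30, 0, 0, 0, 255]
    - [0, 0, 30, 0, 0, 0, 255]
    - [0, 0, 30, 0, 0, 0, 255]

```text
time: 14.53
tool_pos: [0.5228, 0.0804, 0.2908]
ee_rot: [[0.034, 0.999, 0.005], [0.999, -0.034, -0.0], [-0.0, 0.005, -1.0]]
ft_force: [1.3, 0.4, 0.1]
grip_width: 0.0132
grip_force: 40.0
```

```bash
python3 - <<'E'
from go import *
s=bot.get_state();print(s["tool_pos"],s["grip_width"])
pot=np.array([.4496,-.4316])
for ad in(55,65,70):
  a=np.radians(ad);h=np.array([np.cos(a),np.sin(a)]);n=np.array([-h[1],h[0]]);M=pose(1.2,a);g=pot+.037*h+.005*n
  print(ad);r=go(np.r_[g,.325],M); go(np.r_[g,.160],M,*r)
E
```

```text
[0.5228 0.0804 0.2908] 0.013172468340312288
55
d mm [ -56.1 -478.8   34.2] rv [ 1.1539 -0.381  -0.5029] ang 1.315 err 0.0000 mg [2.04 0.24 0.68 0.69 0.37 0.   1.98] maxstep [0.1  0.09 0.07 0.07 0.09 0.08 0.11] q [ 0.82  0.61  0.5   1.38 -1.19  2.05  0.67]
d mm [   0.    0. -165.] rv [0. 0. 0.] ang 0.0 err 0.0000 mg [2.03 0.92 0.74 0.98 0.37 0.01 1.78] maxstep [0.   0.02 0.   0.01 0.   0.01 0.02] q [ 0.83  0.79  0.47  1.47 -1.17  1.93  0.91]
65
d mm [ -62.1 -476.3   34.2] rv [ 1.1752 -0.2772 -0.3503] ang 1.257 err 0.0000 mg [1.79 0.26 0.73 0.72 0.56 0.   1.93] maxstep [0.21 0.09 0.25 0.09 0.09 0.09 0.11] q [ 1.07  0.66  0.07  1.23 -0.97  2.05  0.62]
d mm [   0.    0. -165.] rv [0. 0. 0.] ang 0.0 err 0.0000 mg [1.79 0.97 1.16 1.13 0.6  0.01 1.85] maxstep [0.   0.01 0.   0.01 0.01 0.01 0.02] q [ 1.07  0.82  0.08  1.32 -0.9   1.9   0.84]
70
d mm [ -65.2 -475.5   34.2] rv [ 1.1834 -0.2251 -0.2739] ang 1.235 err 0.0000 mg [1.66 0.27 0.75 0.73 0.62 0.   1.91] maxstep [0.26 0.1  0.31 0.1  0.09 0.09 0.12] q [ 1.2   0.71 -0.18  1.15 -0.83  2.05  0.57]
d mm [   0.    0. -165.] rv [0. 0. 0.] ang 0.0 err 0.0000 mg [1.66 1.02 1.2  1.1  0.74 0.01 1.92] maxstep [0.   0.01 0.   0.01 0.01 0.01 0.02] q [ 1.19  0.86 -0.16  1.25 -0.74  1.89  0.77]
```

Request:
jog_arm:
  motion:
    - [-3.5, -29.9, 5, 0.0721, -0.0238, -0.0314, 255]
    - [-3.5, -29.9, 5, 0.0721, -0.0238, -0.0314, 255]
    - [-3.5, -29.9, 5, 0.0721, -0.0238, -0.0314, 255]
    - [-3.5, -29.9, 5, 0.0721, -0.0238, -0.0314, 255]
    - [-3.5, -29.9, 5, 0.0721, -0.0238, -0.0314, 255]
    - [-3.5, -29.9, 5, 0.0721, -0.0238, -0.0314, 255]
    - [-3.5, -29.9, 4, 0.0721, -0.0238, -0.0314, 255]
    - [-3.5, -29.9, 0, 0.0721, -0.0238, -0.0314, 255]
    - [-3.5, -29.9, 0, 0.0721, -0.0238, -0.0314, 255]
    - [-3.5, -29.9, 0, 0.0721, -0.0238, -0.0314, 255]
    - [-3.5, -29.9, 0, 0.0721, -0.0238, -0.0314, 255]
    - [-3.5, -29.9, 0, 0.0721, -0.0238, -0.0314, 255]
    - [-3.5, -29.9, 0, 0.0721, -0.0238, -0.0314, 255]
    - [-3.5, -29.9, 0, 0.0721, -0.0238, -0.0314, 255]
    - [-3.5, -29.9, 0, 0.0721, -0.0238, -0.0314, 255]
    - [-3.5, -29.9, 0, 0.0721, -0.0238, -0.0314, 255]
    - [0, 0, 0, 0, 0, 0, 255]
    - [0, 0, 0, 0, 0, 0, 255]
    - [0, 0, 0, 0, 0, 0, 255]

```text
time: 16.12
tool_pos: [0.4671, -0.3982, 0.3227]
ee_rot: [[0.207, 0.82, 0.534], [0.298, -0.573, 0.764], [0.932, 0.001, -0.363]]
ft_force: [0.1, 0.0, 0.4]
grip_width: 0.0127
grip_force: 40.0
```

```bash
python3 - <<'E'
from go import *
from h import *
pot=np.array([.4496,-.4316])
a=np.radians(55);h=np.array([np.cos(a),np.sin(a)]);n=np.array([-h[1],h[0]]);M=pose(1.2,a);g=pot+.037*h+.008*n
s=bot.get_state();print(s["tool_pos"],s["q"])
go(np.r_[g,.160],M)
foot=s["tool_pos"]-.0035*s["ee_rot"][:,2]-.152*s["ee_rot"][:,0];print("foot",foot)
c=snap("top");t=snap("scene")
for p in paddles(c): print(p)
C=np.zeros((338,800,3),np.uint8);C[:274,:400]=cv2.resize(c["color"][200:330,450:640],(400,274))
C[:338,400:]=cv2.resize(t["color"][200:420,60:320],(400,338))
cv2.imwrite("pics/p5.png",C[:340,:,::-1])
E
```

```text
[ 0.4671 -0.3982  0.3227] [ 0.8298  0.6105  0.483   1.386  -1.1842  2.0432  0.668 ]
d mm [  -2.9    1.5 -162.7] rv [ 0.0007  0.0002 -0.001 ] ang 0.001 err 0.0000 mg [2.02 0.92 0.76 0.97 0.38 0.02 1.78] maxstep [0.   0.01 0.   0.01 0.   0.01 0.02] q [ 0.84  0.78  0.46  1.48 -1.16  1.92  0.91]
foot [ 0.4338 -0.4461  0.1824]
(array([0.4665, 0.0167]), -89.1, 0.2007, [297, 253, 75, 9, 313])
```

View pics/p5.png

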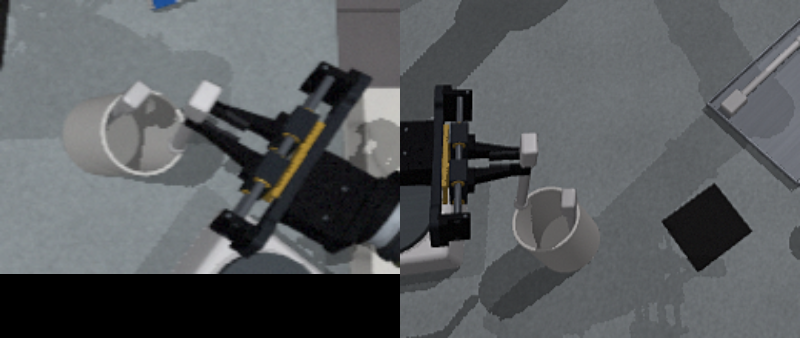

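Request:
jog_arm:
  motion:
    - [-5.5, 3.5, -10, 0, 0, 0, 255]
    - [-5.5, 4, -20, 0, 0, 0, 255]
    - [0, 0, -20, 0, 0, 0, 255]
    - [0, 0, -20, 0, 0, 0, 255]
    - [0, 0, -20, 0, 0, 0, 255]
    - [0, 0, -20, 0, 0, 0, 255]
    - [0, 0, -20, 0, 0, 0, 255]
    - [0, 0, -20, 0, 0, 0, 255]
    - [0, 0, -12, 0, 0, 0, 255]
    - [0, 0, 0, 0, 0, 0, 255]
    - [0, 0, 0, 0, 0, 0, 255]

```text
time: 17.13
tool_pos: [0.4568, -0.3894, 0.1605]
ee_rot: [[0.208, 0.821, 0.532], [0.297, -0.572, 0.765], [0.932, -0.001, -0.362]]
ft_force: [0.7, -0.3, 0.5]
grip_width: 0.0129
grip_force: 39.9
```

Request:
jog_arm:
  motion:
    - [0, 0, 0, 0, 0, 0, 200]
    - [0, 0, 0, 0, 0, 0, 193]
    - [0, 0, 0, 0, 0, 0, 193]
    - [0, 0, 0, 0, 0, 0, 193]
    - [-5.3, -7.6, 3.6, 0, 0, 0, 193]
    - [-10.6, -15.2, 7.2, 0, 0, 0, 193]
    - [-10.6, -15.2, 7.2, 0, 0, 0, 190]
    - [-10.6, -15.2, 7.2, 0, 0, 0, 180]
    - [-10.6, -15.2, 15, 0, 0, 0, 167]
    - [0, 0, 30, 0, 0, 0, 167]
    - [0, 0, 35, 0, 0, 0, 167]
    - [0, 0, 35, 0, 0, 0, 167]
    - [0, 0, 35, 0, 0, 0, 167]

```text
time: 18.22
tool_pos: [0.4078, -0.4594, 0.3373]
ee_rot: [[0.209, 0.819, 0.534], [0.298, -0.574, 0.763], [0.931, -0.001, -0.364]]
ft_force: [-0.0, -0.6, -0.6]
grip_width: 0.0298
grip_force: 0.0
```

```bash
python3 - <<'E'
from go import *
from h import *
s=bot.get_state();print(s["tool_pos"],s["q"])
c=snap("top");t=snap("scene")
for p in paddles(c): print(p)
C=np.zeros((338,800,3),np.uint8);C[:274,:400]=cv2.resize(c["color"][200:330,450:640],(400,274))
C[:338,400:]=cv2.resize(t["color"][200:420,60:320],(400,338))
cv2.imwrite("pics/p6.png",C[:340,:,::-1])
# p3: blade heading -89; tool x=-b (s=-1)
M=pose(0,np.radians(-89.),-1); q=go([.47,-.2,.33],M); r=go([.4665,-.03,.1],M,*q); r=go([.4665,-.03,.006],M,*r);r=go([.4665,-.03,.3],M,*r)
pot=np.array([.4496,-.4316])
for ad in(-60,-90,-105,-120,-150):
  a=np.radians(ad);h=np.array([np.cos(a),np.sin(a)]);M=pose(1.2,a,-1);g=pot+.037*h
  print(ad);k=go(np.r_[g,.325],M,*r,n=20); go(np.r_[g,.160],M,*k)
E
```

```text
[ 0.4078 -0.4594  0.3373] [ 1.1838  0.6427  0.1199  1.235  -1.0146  2.0472  0.5956]
(array([0.4669, 0.0085]), -88.3, 0.1901, [302, 252, 71, 10, 337])
d mm [ 61.8 260.4 -13.8] rv [-1.1566  0.3649  0.542 ] ang 1.328 err 0.0000 mg [1.71 0.3  1.12 0.84 0.61 0.04 2.  ] maxstep [0.05 0.06 0.05 0.03 0.08 0.05 0.06] q [ 0.55  0.   -0.2   1.61  0.    1.53  0.37]
d mm [  -3.5  170.  -230. ] rv [0. 0. 0.] ang 0.0 err 0.0000 mg [2.32 0.28 1.   0.42 1.55 0.55 2.34] maxstep [0.02 0.02 0.01 0.04 0.01 0.04 0.03] q [ 0.38  0.05 -0.38  2.03  0.02  1.07  0.01]
d mm [  0.   0. -94.] rv [0. 0. 0.] ang 0.0 err 0.0000 mg [2.48 0.36 1.   0.35 1.59 0.77 2.64] maxstep [0.   0.01 0.   0.01 0.01 0.01 0.01] q [ 0.36  0.19 -0.37  2.1   0.09  0.86 -0.05]
d mm [  0.   0. 294.] rv [0. 0. 0.] ang 0.0 err 0.0000 mg [2.47 0.21 1.   0.36 1.53 0.57 2.63] maxstep [0.01 0.03 0.   0.04 0.02 0.05 0.02] q [ 0.39 -0.09 -0.36  1.74 -0.03  1.48  0.06]
-60
d mm [   1.6 -433.6   25. ] rv [-1.1675 -0.3238  0.4434] ang 1.29 err 0.0000 mg [2.15 0.   1.02 0.15 1.58 0.42 2.32] maxstep [0.04 0.03 0.03 0.04 0.24 0.07 0.18] q [ 0.71 -0.24
[... 1129 characters left out ...]
1 1.59 0.35 2.13] maxstep [0.   0.04 0.02 0.01 0.06 0.01 0.03] q [ 0.39  0.37 -0.2   1.66  1.16  1.7  -0.56]
d mm [   0.    0. -165.] rv [0. 0. 0.] ang 0.0 err 0.0000 mg [2.47 0.68 1.18 0.7  2.72 0.36 1.86] maxstep [0.   0.02 0.   0.01 0.   0.01 0.02] q [ 0.38  0.58 -0.19  1.75  1.17  1.59 -0.83]
-150
d mm [ -48.9 -420.1   25. ] rv [-1.09    0.6167 -0.9291] ang 1.559 err 0.0000 mg [2.47 0.23 1.01 0.73 1.59 0.   2.06] maxstep [0.02 0.05 0.07 0.04 0.06 0.03 0.06] q [ 0.34  0.64 -0.01  1.25  0.92  2.05 -0.63]
d mm [   0.    0. -165.] rv [0. 0. 0.] ang 0.0 err 0.0000 mg [2.51 0.95 1.25 1.11 2.41 0.01 1.84] maxstep [0.   0.01 0.   0.01 0.01 0.01 0.02] q [ 0.35  0.81 -0.03  1.34  0.85  1.9  -0.85]
```

View pics/p6.png

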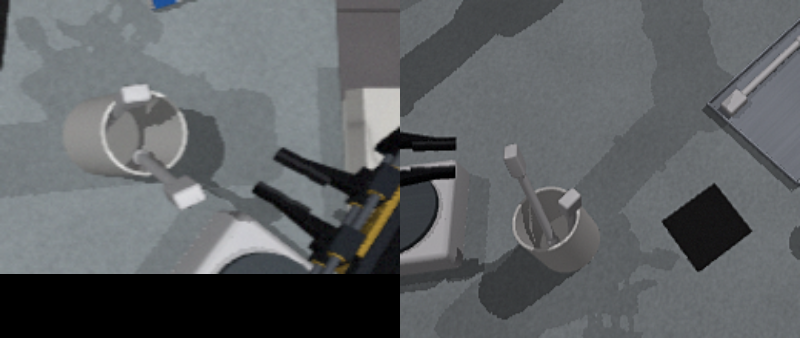

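Request:
jog_arm:
  motion:
    - [3.9, 16.3, 0, -0.0723, 0.0228, 0.0339, 140]
    - [3.9, 16.3, 0, -0.0723, 0.0228, 0.0339, 130]
    - [3.9, 16.3, 0, -0.0723, 0.0228, 0.0339, 120]
    - [3.9, 16.3, 0, -0.0723, 0.0228, 0.0339, 120]
    - [3.9, 16.3, -1, -0.0723, 0.0228, 0.0339, 120]
    - [3.9, 16.3, -1, -0.0723, 0.0228, 0.0339, 120]
    - [3.9, 16.3, -1, -0.0723, 0.0228, 0.0339, 120]
    - [3.9, 16.3, -1, -0.0723, 0.0228, 0.0339, 120]
    - [3.9, 16.3, -1, -0.0723, 0.0228, 0.0339, 120]
    - [3.9, 16.3, -1, -0.0723, 0.0228, 0.0339, 120]
    - [3.9, 16.3, -1, -0.0723, 0.0228, 0.0339, 120]
    - [3.9, 16.3, -1, -0.0723, 0.0228, 0.0339, 120]
    - [3.9, 16.3, -1, -0.0723, 0.0228, 0.0339, 120]
    - [3.9, 16.3, -1, -0.0723, 0.0228, 0.0339, 120]
    - [3.9, 16.3, -1, -0.0723, 0.0228, 0.0339, 120]
    - [3.9, 16.3, -1, -0.0723, 0.0228, 0.0339, 120]

```text
time: 19.65
tool_pos: [0.4709, -0.1981, 0.3245]
ee_rot: [[-0.006, 1.0, -0.004], [1.0, 0.006, -0.0], [-0.0, -0.004, -1.0]]
ft_force: [-0.0, 0.6, -0.3]
grip_width: 0.046
grip_force: 0.0
```

Request:
jog_arm:
  motion:
    - [0, 13.3, -23, 0, 0, 0, 120]
    - [0, 13.3, -23, 0, 0, 0, 120]
    - [0, 13.3, -23, 0, 0, 0, 120]
    - [0, 13.3, -23, 0, 0, 0, 120]
    - [0, 13.3, -23, 0, 0, 0, 120]
    - [0, 13.3, -23, 0, 0, 0, 120]
    - [0, 13.3, -23, 0, 0, 0, 120]
    - [0, 13.3, -23, 0, 0, 0, 120]
    - [1, 13.3, -23, 0, 0, 0, 120]
    - [1, 13.3, -23, 0, 0, 0, 120]
    - [0, 0, 0, 0, 0, 0, 120]
    - [0, 0, 0, 0, 0, 0, 120]

```text
time: 20.65
tool_pos: [0.4721, -0.0653, 0.0931]
ee_rot: [[-0.006, 1.0, -0.008], [1.0, 0.006, 0.004], [0.004, -0.008, -1.0]]
ft_force: [0.3, -0.8, 1.2]
grip_width: 0.0463
grip_force: 0.0
```

```bash
python3 - <<'E'
from go import *
from h import *
s=bot.get_state();print(s["tool_pos"],s["grip_width"])
go([.4725,-.067,.0085],pose(0,np.radians(-89),-1))
t=snap("scene");im=t["color"]
# where paddle3 expected: project ends
print(proj(t,[.467,.0153+.095,.014]),proj(t,[.467,.0153-.1,.02]))
for d in vision.spot_in("paddle1_mid","scene"): print(round(d["conf"],2),(np.array(d["extent"])*[640,480,640,480]).round())
cv2.imwrite("pics/p7.png",cv2.resize(im[180:330,230:400],(680,600),interpolation=3)[:,:,::-1])
E
```

```text
[ 0.4721 -0.0653  0.0931] 0.04628825076545301
d mm [  0.4  -1.7 -84.6] rv [-0.0041 -0.0076  0.0114] ang 0.014 err 0.0000 mg [2.49 0.39 1.08 0.37 1.59 0.78 2.62] maxstep [0.   0.01 0.   0.01 0.   0.01 0.  ] q [ 0.36  0.2  -0.29  2.08  0.07  0.87  0.04]
[319.2276 226.0986] [270.9293 268.6943]
0.49 [164. 321. 179. 348.]
```

View pics/p7.png

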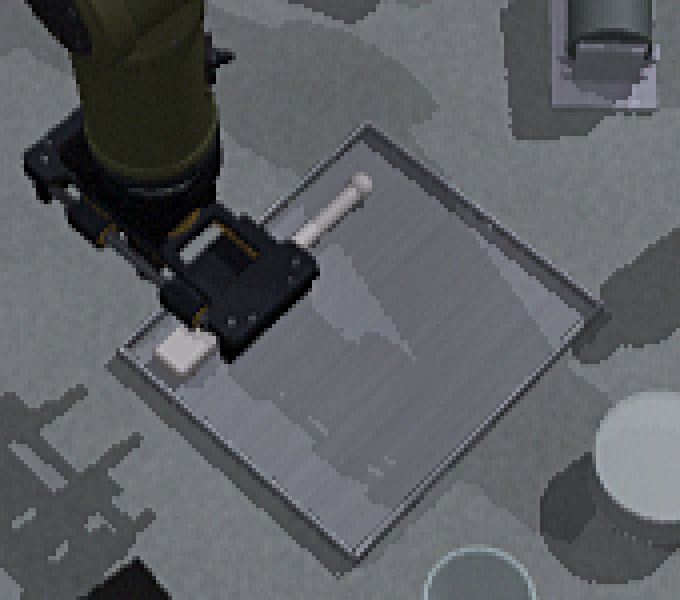

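The third paddle is unmoved: its ball is at (363,183) in the crop, as predicted, and the blade is under the gripper. I'll grasp it.

Request:
jog_arm:
  motion:
    - [0, -2, -20, 0, -0.0076, 0.011, 120]
    - [0, 0, -22, 0, 0, 0, 120]
    - [0, 0, -22, 0, 0, 0, 120]
    - [0, 0, -20, 0, 0, 0, 120]
    - [0, 0, 0, 0, 0, 0, 120]
    - [0, 0, 0, 0, 0, 0, 255]
    - [0, 0, 0, 0, 0, 0, 255]
    - [0, 0, 0, 0, 0, 0, 255]
    - [0, 0, 0, 0, 0, 0, 255]
    - [0, 0, 0, 0, 0, 0, 255]
    - [0, 0, 0, 0, 0, 0, 255]
  grip_force: 45

```text
time: 21.67
tool_pos: [0.4747, -0.0676, 0.0114]
ee_rot: [[-0.016, 1.0, 0.006], [1.0, 0.016, 0.003], [0.003, 0.006, -1.0]]
ft_force: [-1.7, -0.8, 6.5]
grip_width: 0.0294
grip_force: 44.8
```

Request:
jog_arm:
  motion:
    - [0, 0, 10, 0, 0, 0, 255]
    - [0, 0, 25, 0, 0, 0, 255]
    - [0, 0, 25, 0, 0, 0, 255]
    - [0, 0, 25, 0, 0, 0, 255]
    - [0, 0, 25, 0, 0, 0, 255]
    - [0, 0, 25, 0, 0, 0, 255]
    - [0, 0, 30, 0, 0, 0, 255]
    - [0, 0, 30, 0, 0, 0, 255]
    - [0, 0, 30, 0, 0, 0, 255]
    - [0, 0, 30, 0, 0, 0, 255]
    - [0, 0, 30, 0, 0, 0, 255]

```text
time: 22.58
tool_pos: [0.4726, -0.0667, 0.297]
ee_rot: [[-0.017, 1.0, 0.004], [1.0, 0.017, 0.003], [0.003, 0.004, -1.0]]
ft_force: [0.9, -0.1, -0.2]
grip_width: 0.0296
grip_force: 44.8
```

```bash
python3 - <<'E'
from go import *
s=bot.get_state();print(s["tool_pos"],s["grip_width"])
pot=np.array([.4496,-.4316])
for ad in(-65,-75,-85):
  a=np.radians(ad);h=np.array([np.cos(a),np.sin(a)]);M=pose(1.3,a,-1);g=pot+.041*h
  print(ad);k=go(np.r_[g,.375],M,n=20); go(np.r_[g,.230],M,*k)
E
```

```text
[ 0.4726 -0.0667  0.297 ] 0.029564681385575293
-65
d mm [  -5.7 -402.    78. ] rv [-1.2788 -0.2917  0.3551] ang 1.359 err 0.0000 mg [2.21 0.02 1.08 0.18 1.59 0.59 2.28] maxstep [0.03 0.02 0.02 0.04 0.18 0.06 0.13] q [ 0.65 -0.23 -0.26  2.27  1.65  0.68 -0.41]
d mm [   0.    0. -145.] rv [0. 0. 0.] ang 0.0 err 0.0000 mg [2.21 0.08 1.11 0.06 2.65 0.6  1.77] maxstep [0.   0.02 0.   0.01 0.03 0.02 0.04] q [ 0.63  0.04 -0.27  2.39  2.05  0.87 -0.92]
-75
d mm [ -12.4 -404.5   78. ] rv [-1.2939 -0.1783  0.2063] ang 1.322 err 0.0000 mg [2.28 0.11 1.05 0.26 1.6  0.59 2.28] maxstep [0.02 0.02 0.01 0.03 0.13 0.04 0.09] q [ 0.58 -0.13 -0.29  2.19  1.54  0.94 -0.41]
d mm [   0.    0. -145.] rv [0. 0. 0.] ang 0.0 err 0.0000 mg [2.28 0.18 1.08 0.15 2.89 0.86 1.86] maxstep [0.   0.02 0.   0.01 0.02 0.01 0.03] q [ 0.56  0.12 -0.3   2.3   1.81  1.05 -0.83]
-85
d mm [ -19.4 -405.7   78. ] rv [-1.302  -0.0648  0.0573] ang 1.305 err 0.0000 mg [2.35 0.18 1.04 0.36 1.6  0.58 2.26] maxstep [0.01 0.02 0.01 0.03 0.1  0.02 0.06] q [ 0.51 -0.02 -0.29  2.09  1.46  1.18 -0.43]
d mm [   0.    0. -145.] rv [0. 0. 0.] ang 0.0 err 0.0000 mg [2.35 0.29 1.09 0.25 3.03 0.83 1.9 ] maxstep [0.   0.02 0.   0.01 0.01 0.01 0.03] q [ 0.49  0.21 -0.29  2.2   1.64  1.22 -0.79]
```

Request:
jog_arm:
  motion:
    - [-0.8, -25.3, 13, -0.0809, -0.0111, 0.0129, 255]
    - [-0.8, -25.3, 13, -0.0809, -0.0111, 0.0129, 255]
    - [-0.8, -25.3, 13, -0.0809, -0.0111, 0.0129, 255]
    - [-0.8, -25.3, 13, -0.0809, -0.0111, 0.0129, 255]
    - [-0.8, -25.3, 13, -0.0809, -0.0111, 0.0129, 255]
    - [-0.8, -25.3, 13, -0.0809, -0.0111, 0.0129, 255]
    - [-0.8, -25.3, 13, -0.0809, -0.0111, 0.0129, 255]
    - [-0.8, -25.3, 13, -0.0809, -0.0111, 0.0129, 255]
    - [-0.8, -25.3, 0, -0.0809, -0.0111, 0.0129, 255]
    - [-0.8, -25.3, 0, -0.0809, -0.0111, 0.0129, 255]
    - [-0.8, -25.3, 0, -0.0809, -0.0111, 0.0129, 255]
    - [-0.8, -25.3, 0, -0.0809, -0.0111, 0.0129, 255]
    - [-0.8, -25.3, 0, -0.0809, -0.0111, 0.0129, 255]
    - [-0.8, -25.3, 0, -0.0809, -0.0111, 0.0129, 255]
    - [-0.8, -25.3, 0, -0.0809, -0.0111, 0.0129, 255]
    - [-0.8, -25.3, 0, -0.0809, -0.0111, 0.0129, 255]
    - [0, 0, 0, 0, 0, 0, 255]
    - [0, 0, 0, 0, 0, 0, 255]
    - [0, 0, 0, 0, 0, 0, 255]

```text
time: 24.17
tool_pos: [0.4607, -0.4713, 0.3996]
ee_rot: [[-0.068, 0.966, 0.248], [0.259, 0.257, -0.931], [-0.964, 0.001, -0.268]]
ft_force: [0.4, 0.4, 0.3]
grip_width: 0.0295
grip_force: 44.8
```

```bash
python3 - <<'E'
from go import *
from h import *
pot=np.array([.4496,-.4316])
a=np.radians(-75);h=np.array([np.cos(a),np.sin(a)]);M=pose(1.3,a,-1);g=pot+.041*h
s=bot.get_state();print(s["tool_pos"],s["q"])
go(np.r_[g,.230],M)
print("foot",s["tool_pos"]-.006*s["ee_rot"][:,2]+.188*s["ee_rot"][:,0])
c=snap("top");t=snap("scene")
for p in paddles(c): print(p)
C=np.zeros((338,800,3),np.uint8);C[:274,:400]=cv2.resize(c["color"][200:330,450:640],(400,274))
C[:338,400:]=cv2.resize(t["color"][200:420,60:320],(400,338))
cv2.imwrite("pics/p8.png",C[:340,:,::-1])
E
```

```text
[ 0.4607 -0.4713  0.3996] [ 0.5873 -0.1602 -0.293   2.1547  1.4913  0.9382 -0.3403]
d mm [  -0.4    0.1 -169.6] rv [-0.0003  0.001   0.0015] ang 0.002 err 0.0000 mg [2.27 0.15 1.07 0.15 2.89 0.85 1.86] maxstep [0.   0.03 0.   0.01 0.02 0.01 0.04] q [ 0.57  0.12 -0.31  2.3   1.81  1.05 -0.83]
foot [ 0.4464 -0.4171  0.2201]
```

View pics/p8.png

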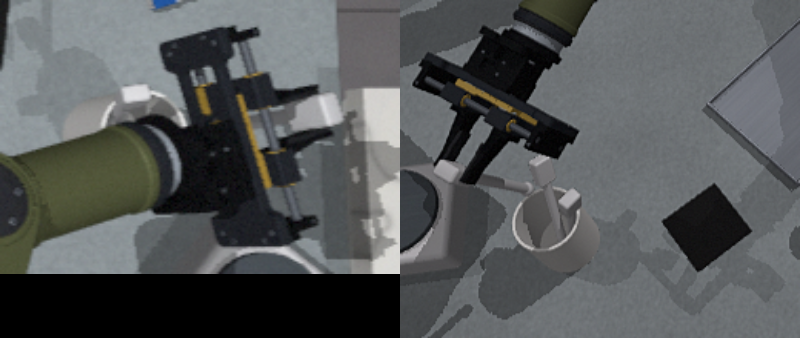

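```bash
python3 - <<'E'
from go import *
from h import *
s=bot.get_state();R=s["ee_rot"];g=s["tool_pos"]-.006*R[:,2]
t=vision.camera("scene")
print("tcp px",proj(t,g),"exp foot",proj(t,g+.188*R[:,0]))
best=[]
for th in np.radians(np.arange(-180,181,2)):
    f=g+.178*(np.cos(th)*R[:,0]+np.sin(th)*R[:,2]); u=proj(t,f); best.append((np.hypot(*(u-[148,322.5])),np.degrees(th),f))
best.sort(key=lambda b:b[0])
for b in best[:3]: print(b)
cv2.imwrite("pics/p9.png",cv2.resize(t["color"][250:370,60:220],(800,600),interpolation=3)[:,:,::-1])
E
```

```text
tcp px [ 95.7574 310.8317] exp foot [145.777  322.1709]
(np.float64(4.52579822010469), np.float64(0.0), array([ 0.4481, -0.4194,  0.2306]))
(np.float64(4.531799924047145), np.float64(-2.0), array([ 0.4466, -0.4136,  0.2324]))
(np.float64(6.214590829738278), np.float64(-4.0), array([ 0.4451, -0.408 ,  0.2343]))
```

View pics/p9.png

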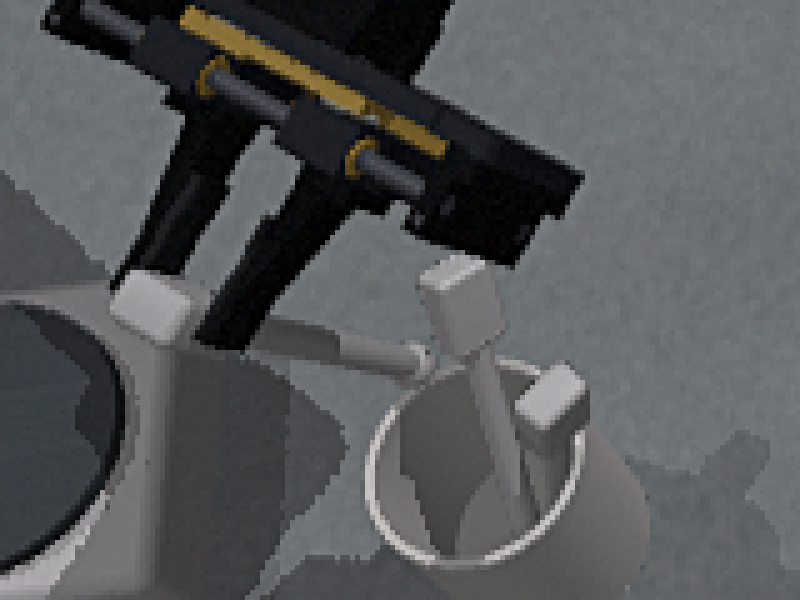

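Request:
jog_arm:
  motion:
    - [0, 6, -10, 0, 0, 0, 255]
    - [0, 6, -18, 0, 0, 0, 255]
    - [0, 0, -18, 0, 0, 0, 255]
    - [0, 0, -18, 0, 0, 0, 255]
    - [0, 0, -18, 0, 0, 0, 255]
    - [0, 0, -18, 0, 0, 0, 255]
    - [0, 0, -18, 0, 0, 0, 255]
    - [0, 0, -18, 0, 0, 0, 255]
    - [0, 0, -18, 0, 0, 0, 255]
    - [0, 0, -10, 0, 0, 0, 255]
    - [0, 0, 0, 0, 0, 0, 255]
    - [0, 0, 0, 0, 0, 0, 255]

```text
time: 25.32
tool_pos: [0.4612, -0.4595, 0.235]
ee_rot: [[-0.069, 0.966, 0.249], [0.258, 0.258, -0.931], [-0.964, -0.0, -0.267]]
ft_force: [-0.7, -0.2, 0.4]
grip_width: 0.0293
grip_force: 44.9
```

Request:
jog_arm:
  motion:
    - [0, 0, 0, 0, 0, 0, 150]
    - [0, 0, 0, 0, 0, 0, 120]
    - [0, 0, 0, 0, 0, 0, 110]
    - [0, 0, 0, 0, 0, 0, 110]
    - [0, 0, 0, 0, 0, 0, 110]
    - [-2, 8, 3, 0, 0, 0, 110]
    - [-4, 16, 5, 0, 0, 0, 110]
    - [-4, 16, 10, 0, 0, 0, 110]
    - [-4, 16, 20, 0, 0, 0, 110]
    - [0, 10, 30, 0, 0, 0, 110]
    - [0, 20, 30, 0, 0, 0, 110]
    - [0, 30, 10, 0, 0, 0, 80]
    - [0, 35, 0, 0, 0, 0, 0]
    - [0, 35, 0, 0, 0, 0, 0]
    - [0, 35, 0, 0, 0, 0, 0]

```text
time: 26.57
tool_pos: [0.4454, -0.2369, 0.3437]
ee_rot: [[-0.068, 0.966, 0.248], [0.258, 0.257, -0.931], [-0.964, 0.001, -0.266]]
ft_force: [0.2, 0.7, 0.8]
grip_width: 0.0684
grip_force: 0.0
```

```bash
python3 - <<'E'
from go import *
from h import *
s=bot.get_state();print(s["tool_pos"],s["q"])
c=snap("top");t=snap("scene")
for p in paddles(c): print(p)
C=np.zeros((338,800,3),np.uint8);C[:274,:400]=cv2.resize(c["color"][200:330,450:640],(400,274))
C[:338,400:]=cv2.resize(t["color"][200:420,60:320],(400,338))
cv2.imwrite("pics/p10.png",C[:340,:,::-1])
def mask(cam,near):
    for d in vision.regions_of("cup_grip",cam):
        v,u=np.nonzero(d["pixels"])
        if np.hypot(u.mean()-near[0],v.mean()-near[1])<12: return d["pixels"]
mt=mask("top",(208,245));ms=mask("scene",(382,173))
from scipy.optimize import minimize
print(None if mt is None else mt.sum(),None if ms is None else ms.sum())
def sil(cc,p):
    x,y,z,yaw=p;pt=np.radians(6)
    a=np.array([np.cos(pt)*np.cos(yaw),np.cos(pt)*np.sin(yaw),np.sin(pt)]);e=np.array([-np.sin(yaw),np.cos(yaw),0]);f=np.cross(a,e)
    P=[np.array([x,y,z])+a*l+.032*(np.cos(k)*e+np.sin(k)*f) for l in(-.035,.08) for k in np.linspace(0,2*np.pi,40)]
    h=cv2.convexHull(np.array([proj(cc,w) for w in P],np.float32))
    m=np.zeros((1920,2560),np.uint8);cv2.fillConvexPoly(m,((h[:,0]+.5)*4).round().astype(np.int32),1)
    return cv2.resize(m.astype(np.float32),(640,480),interpolation=cv2.INTER_AREA)
cost=lambda p:sum(np.abs(sil(cc,p)-m).sum() for cc,m in((c,mt),(t,ms)) if m is not None)
p0=np.array([.51,.335,.055,np.radians(131)])
if mt is not None:
  for fix in(0,1):
    r=minimize(cost,p0,method="Nelder-Mead",options=dict(initial_simplex=p0+np.vstack([np.zeros(4),np.diag([.01,.01,.012,.1])*(1-2*fix)]),maxiter=160))
    print("cup_grip",r.x,np.degrees(r.x[3]),r.fun)
E
```

```text
[ 0.4454 -0.2369  0.3437] [ 0.3216 -0.1495 -0.6362  2.2511  1.2392  1.4239 -0.5406]
1144 740
cup_grip [0.5125 0.3328 0.0542 2.2935] 131.40608743504538 226.5
cup_grip [0.5121 0.3331 0.0543 2.2971] 131.6143865210184 229.125
```

View pics/p10.png

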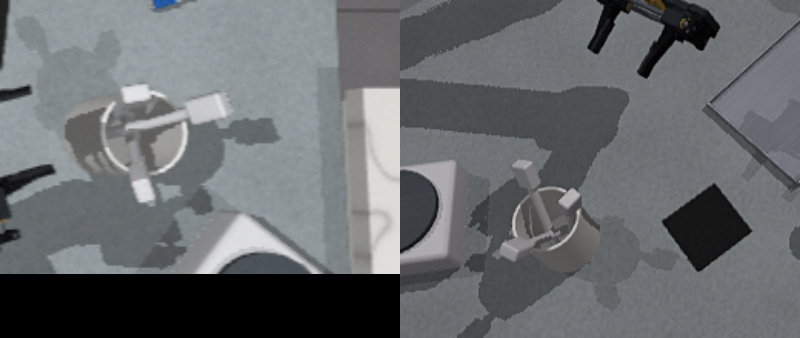

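```bash
python3 - <<'E'
from go import *
np.set_printoptions(precision=2,suppress=True)
def tcp(c,M): return np.array(c)+M[:,2]*.019
cg=np.array([.5123,.333,.0543]);ax=131.5
s=bot.get_state()
M=pose(0,np.radians(ax-180),-1)
k=go([.45,.15,.34],M);k=go(tcp(cg,M)+[0,0,.14],M,*k);k=go(tcp(cg,M),M,*k)
M2=pose(-.25,np.radians(ax-180),-1)  # mouth up a bit
k2=go(tcp(cg,M2)+[0,0,.12],M2,*k)
for ad in(-30,-45,-60,-75,-90):
  a=np.radians(ad);print(ad)
  Mx=pose(.3,a,-1);c0=np.array([.55,.04,.17]);r=go(tcp(c0,Mx),Mx,*k2)
  for t in(1.4,1.57):
    Md=pose(t,a,-1);r1=go(tcp([.55,.04,.1],Md),Md,*r)
    r2=go(tcp([.55,.04,.27],Md),Md,*r1)
    print("   wrist",fk(r1[0],L)[2][5],"elbow",fk(r1[0],L)[2][3])
  for am in(-30,-45,-60):
    Mm=pose(np.pi/2,np.radians(am),-1);r3=go(tcp([.596,-.258,.25],Mm),Mm,*r2);go(tcp([.596,-.258,.085],Mm),Mm,*r3)
E
```

```text
d mm [  3.3 387.6  -2.8] rv [1.15 0.62 0.39] ang 1.368 err 0.0000 mg [2.57 0.03 0.75 0.24 1.53 0.49 2.27] maxstep [0.03 0.05 0.02 0.05 0.12 0.03 0.12] q [ 0.1  -0.08 -0.44  1.65 -0.03  1.56  0.38]
d mm [  62.3  183.  -164.7] rv [0. 0. 0.] ang 0.0 err 0.0000 mg [2.7  0.24 0.82 0.78 1.54 0.52 2.34] maxstep [0.02 0.03 0.02 0.01 0.02 0.02 0.03] q [-0.16  0.31 -0.56  1.6   0.17  1.28 -0.02]
d mm [   0.    0. -140.] rv [0. 0. 0.] ang 0.0 err 0.0000 mg [2.67 0.62 0.82 0.72 1.74 0.79 2.61] maxstep [0.   0.01 0.   0.01 0.01 0.02 0.01] q [-0.19  0.45 -0.53  1.73  0.26  1.03 -0.08]
d mm [ -3.1   3.5 120.6] rv [0.19 0.17 0.  ] ang 0.25 err 0.0000 mg [2.69 0.69 0.77 0.73 1.53 0.78 2.53] maxstep [0.02 0.01 0.01 0.01 0.02 0.02 0.02] q [-0.    0.39 -0.61  1.59 -0.03  1.27  0.16]
-30
d mm [  45.7 -299.3   -4. ] rv [-0.35 -0.43  0.31] ang 0.636 err 0.0000 mg [2.63 0.32 0.78 0.47 1.55 0.79 2.04] maxstep [0.02 0.03 0.01 0.03 0.02 0.04 0.04] q [ 0.23  0.02 -0.48  1.98  0.27  0.94  0.65]
d mm [ 11.4  -6.6 -55.1] rv [-0.55 -0.95  0.  ] ang 1.1 err 0.0000 mg [2.65 0.24 0.68 0.02 1.91 0.45 1.43] maxstep [0.0
[... 10184 characters left out ...]
54 1.03 0.02 2.46 0.06 1.46] maxstep [0.06 0.04 0.04 0.07 0.15 0.06 0.06] q [-0.25  0.24  0.21  2.43  2.24  1.22 -1.23]
d mm [   0.    0. -165.] rv [0. 0. 0.] ang 0.0 err 0.0000 mg [2.61 0.57 1.03 0.02 2.44 0.6  1.09] maxstep [0.   0.04 0.   0.01 0.01 0.02 0.03] q [-0.22  0.75  0.16  2.35  2.26  1.45 -1.6 ]
d mm [  55.5 -295.5  -20. ] rv [-0.   -0.    0.52] ang 0.524 err 0.0000 mg [2.24 0.65 1.08 0.19 2.7  0.05 1.62] maxstep [0.03 0.03 0.03 0.06 0.09 0.05 0.03] q [-0.32  0.35  0.16  2.26  1.85  1.35 -1.07]
d mm [   0.    0. -165.] rv [0. 0. 0.] ang 0.0 err 0.0000 mg [2.54 0.68 1.08 0.19 2.83 0.62 1.27] maxstep [0.   0.03 0.   0.01 0.   0.01 0.03] q [-0.3   0.77  0.13  2.19  1.87  1.43 -1.42]
```

All three paddles stand blade up in the pot, with blades at left-panel (135,92), (208,108) and (143,188). The tray shows no others. Next is the cup.

Request:
jog_arm:
  motion:
    - [0, 22.8, 0, 0.0676, 0.0365, 0.0229, 0]
    - [0, 22.8, 0, 0.0676, 0.0365, 0.0229, 0]
    - [0, 22.8, 0, 0.0676, 0.0365, 0.0229, 0]
    - [0, 22.8, 0, 0.0676, 0.0365, 0.0229, 0]
    - [0, 22.8, 0, 0.0676, 0.0365, 0.0229, 0]
    - [0, 22.8, 0, 0.0676, 0.0365, 0.0229, 0]
    - [0, 22.8, 0, 0.0676, 0.0365, 0.0229, 0]
    - [0, 22.8, 0, 0.0676, 0.0365, 0.0229, 0]
    - [0, 22.8, 0, 0.0676, 0.0365, 0.0229, 0]
    - [0, 22.8, 0, 0.0676, 0.0365, 0.0229, 0]
    - [0, 22.8, 0, 0.0676, 0.0365, 0.0229, 0]
    - [0, 22.8, 0, 0.0676, 0.0365, 0.0229, 0]
    - [0, 22.8, 0, 0.0676, 0.0365, 0.0229, 0]
    - [0, 22.8, 0, 0.0676, 0.0365, 0.0229, 0]
    - [0, 22.8, 0, 0.0676, 0.0365, 0.0229, 0]
    - [0, 22.8, 0, 0.0676, 0.0365, 0.0229, 0]
    - [0, 22.8, 0, 0.0676, 0.0365, 0.0229, 0]

```text
time: 28.18
tool_pos: [0.4465, 0.1481, 0.3428]
ee_rot: [[-0.659, 0.752, -0.004], [0.752, 0.659, -0.005], [-0.001, -0.006, -1.0]]
ft_force: [-0.1, -0.8, 0.0]
grip_width: 0.087
grip_force: 0.0
```

Request:
jog_arm:
  motion:
    - [6.2, 18.3, -10, 0, 0, 0, 0]
    - [6.2, 18.3, -10, 0, 0, 0, 0]
    - [6.2, 18.3, -10, 0, 0, 0, 0]
    - [6.2, 18.3, -10, 0, 0, 0, 0]
    - [6.2, 18.3, -10, 0, 0, 0, 0]
    - [6.2, 18.3, -10, 0, 0, 0, 0]
    - [6.2, 18.3, -10, 0, 0, 0, 0]
    - [6.2, 18.3, -20, 0, 0, 0, 0]
    - [6.2, 18.3, -20, 0, 0, 0, 0]
    - [6.2, 18.3, -20, 0, 0, 0, 0]
    - [0, 0, -30, 0, 0, 0, 0]
    - [0, 0, 0, 0, 0, 0, 0]
    - [0, 0, 0, 0, 0, 0, 0]

```text
time: 29.27
tool_pos: [0.508, 0.3292, 0.1808]
ee_rot: [[-0.659, 0.752, -0.006], [0.752, 0.659, -0.011], [-0.004, -0.012, -1.0]]
ft_force: [-0.1, 0.6, -0.2]
grip_width: 0.0873
grip_force: 0.0
```

```bash
python3 - <<'E'
from go import *
from h import *
s=bot.get_state();print(s["tool_pos"])
M=pose(0,np.radians(131.5-180),-1); go([.5123,.333,.0353],M)
c=snap("top");t=snap("scene")
for p in paddles(c): print(p)
P=[[.5123,.333,.0543]]
m=np.array([np.cos(np.radians(131.5))*.9945,np.sin(np.radians(131.5))*.9945,.1045])
im=t["color"].copy()
for l in(-.035,0,.08):
    u=proj(t,np.array(P[0])+m*l);cv2.circle(im,tuple(int(round(x)) for x in u),1,(255,0,0),-1)
cv2.imwrite("pics/p11.png",cv2.resize(im[110:230,310:470],(800,600),interpolation=0)[:,:,::-1])
E
```

```text
[0.508  0.3292 0.1808]
d mm [   4.3    3.8 -145.5] rv [ 0.0109 -0.0063  0.005 ] ang 0.014 err 0.0000 mg [2.67 0.62 0.81 0.72 1.74 0.77 2.6 ] maxstep [0.   0.01 0.   0.01 0.01 0.02 0.  ] q [-0.19  0.45 -0.53  1.73  0.26  1.03 -0.09]
```

View pics/p11.png

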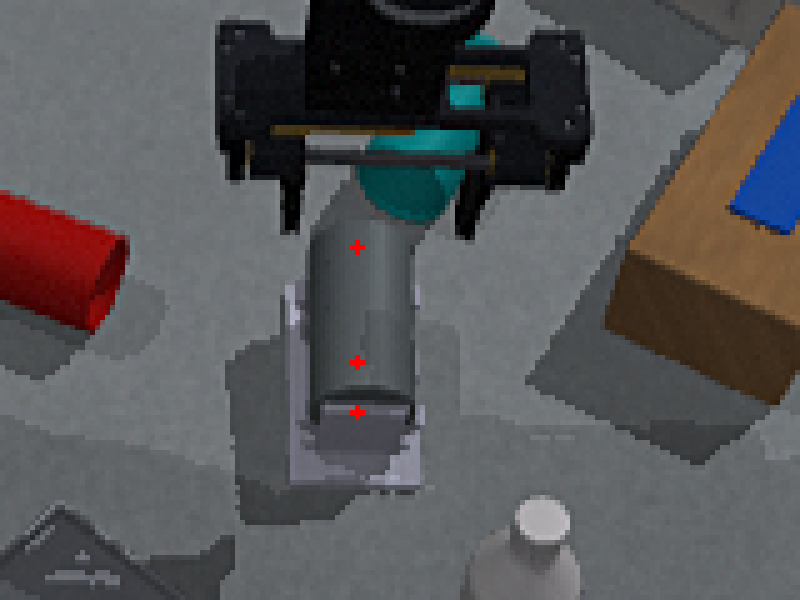

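The grey cup is confirmed: the fitted axis points fall on it at (358,247), (358,362) and (358,412). I descend and grip.

Request:
jog_arm:
  motion:
    - [2, 2, -20, 0.0109, -0.0063, 0.005, 0]
    - [2, 2, -20, 0, 0, 0, 0]
    - [0, 0, -20, 0, 0, 0, 0]
    - [0, 0, -20, 0, 0, 0, 0]
    - [0, 0, -20, 0, 0, 0, 0]
    - [0, 0, -20, 0, 0, 0, 0]
    - [0, 0, -20, 0, 0, 0, 0]
    - [0, 0, -6, 0, 0, 0, 0]
    - [0, 0, 0, 0, 0, 0, 0]
    - [0, 0, 0, 0, 0, 0, 40]
    - [0, 0, 0, 0, 0, 0, 80]
    - [0, 0, 0, 0, 0, 0, 120]
    - [0, 0, 0, 0, 0, 0, 160]
    - [0, 0, 0, 0, 0, 0, 160]
    - [0, 0, 0, 0, 0, 0, 160]
    - [0, 0, 0, 0, 0, 0, 160]
  grip_force: 30

```text
time: 30.7
tool_pos: [0.512, 0.335, 0.0377]
ee_rot: [[-0.664, 0.748, 0.003], [0.748, 0.664, 0.002], [-0.001, 0.003, -1.0]]
ft_force: [-3.0, -1.6, 6.3]
grip_width: 0.0643
grip_force: 30.0
```

```bash
python3 - <<'E'
from go import *
np.set_printoptions(precision=4,suppress=True)
s=bot.get_state();print(s["tool_pos"],s["grip_width"],s["grip_force"],s["ft_force"])
def tcp(c,M): return np.array(c)+M[:,2]*.019
a0=np.radians(131.5-180)
M2=pose(-.3,a0,-1);c=s["tool_pos"]-s["ee_rot"][:,2]*.019
k=go(tcp(c+[0,0,.13],M2),M2)
a=np.radians(-60);c0=np.array([.55,.05,.184])
for cc,t in((c0,-.3),([.55,.03,.16],.25),([.55,.04,.11],1.45)):
    Mx=pose(t,a,-1);k=go(tcp(cc,Mx),Mx,*k)
    print(" mouth axis pt",k[1]-Mx[:,2]*.019+Mx[:,0]*.08)
E
```

```text
[0.512  0.335  0.0377] 0.06427373480560383 30.001378543674946 [-2.958  -1.6057  6.3032]
d mm [ -3.8   4.2 130.8] rv [ 0.2229  0.2019 -0.0011] ang 0.301 err 0.0000 mg [2.69 0.7  0.76 0.73 1.49 0.75 2.51] maxstep [0.02 0.01 0.01 0.01 0.03 0.02 0.03] q [ 0.03  0.4  -0.62  1.56 -0.07  1.3   0.18]
d mm [  39.  -284.3   -2.7] rv [ 0.     -0.     -0.2007] ang 0.201 err 0.0000 mg [2.45 0.6  0.76 0.78 1.42 0.69 2.17] maxstep [0.03 0.02 0.01 0.02 0.01 0.01 0.03] q [ 0.41  0.3  -0.46  1.65 -0.14  1.36  0.52]
 mouth axis pt [0.5118 0.1162 0.2076]
d mm [  5.2 -28.9 -24.3] rv [-0.4763 -0.275  -0.    ] ang 0.55 err 0.0000 mg [2.46 0.44 0.89 0.57 1.45 0.71 2.19] maxstep [0.02 0.02 0.   0.02 0.04 0.02 0.04] q [ 0.2   0.14 -0.49  1.88  0.35  1.1   0.09]
 mouth axis pt [0.5112 0.0971 0.1402]
d mm [  7.1  -2.3 -33.9] rv [-1.0392 -0.6     0.    ] ang 1.2 err 0.0000 mg [2.4  0.43 0.85 0.39 2.01 0.29 1.51] maxstep [0.05 0.07 0.03 0.03 0.11 0.07 0.12] q [-0.46  0.71 -0.36  2.02  1.42  1.76 -1.18]
 mouth axis pt [0.5452 0.0483 0.0306]
```

Request:
jog_arm:
  motion:
    - [0, 0, 8, 0, 0, 0, 160]
    - [0, 0, 13, 0, 0, 0, 160]
    - [-0.5, 0.5, 15, 0.028, 0.0252, 0, 160]
    - [-0.5, 0.5, 15, 0.028, 0.0252, 0, 160]
    - [-0.5, 0.5, 15, 0.028, 0.0252, 0, 160]
    - [-0.5, 0.5, 15, 0.028, 0.0252, 0, 160]
    - [-0.5, 0.5, 15, 0.028, 0.0252, 0, 160]
    - [-0.5, 0.5, 15, 0.028, 0.0252, 0, 160]
    - [-0.5, 0.5, 10, 0.028, 0.0252, 0, 160]
    - [-0.5, 0.5, 10, 0.028, 0.0252, 0, 160]
    - [0, 0, 0, 0, 0, 0, 160]

```text
time: 31.62
tool_pos: [0.5112, 0.3386, 0.17]
ee_rot: [[-0.633, 0.751, -0.191], [0.716, 0.661, 0.226], [0.296, 0.007, -0.955]]
ft_force: [0.7, -0.5, -2.7]
grip_width: 0.0644
grip_force: 30.0
```

Request:
jog_arm:
  motion:
    - [1.5, -12, 0, 0, 0, -0.01, 160]
    - [2.5, -17, 0, 0, 0, -0.0125, 160]
    - [2.5, -17, 0, 0, 0, -0.0125, 160]
    - [2.5, -17, 0, 0, 0, -0.0125, 160]
    - [2.5, -17, 0, 0, 0, -0.0125, 160]
    - [2.5, -17, 0, 0, 0, -0.0125, 160]
    - [2.5, -17, 0, 0, 0, -0.0125, 160]
    - [2.5, -17, 0, 0, 0, -0.0125, 160]
    - [2.5, -17, 0, 0, 0, -0.0125, 160]
    - [2.5, -17, 0, 0, 0, -0.0125, 160]
    - [2.5, -17, 0, 0, 0, -0.0125, 160]
    - [2.5, -17, 0, 0, 0, -0.0125, 160]
    - [2.5, -17, 0, 0, 0, -0.0125, 160]
    - [2.5, -17, 0, 0, 0, -0.0125, 160]
    - [2.5, -17, 0, 0, 0, -0.0125, 160]
    - [2.5, -17, 0, 0, 0, -0.0125, 160]
    - [1.5, -12, 0, 0, 0, -0.01, 160]
    - [0, 0, 0, 0, 0, 0, 160]
    - [0, 0, 0, 0, 0, 0, 160]

```text
time: 33.2
tool_pos: [0.549, 0.0602, 0.1675]
ee_rot: [[-0.472, 0.87, -0.144], [0.83, 0.493, 0.26], [0.297, 0.003, -0.955]]
ft_force: [0.3, 0.9, -1.5]
grip_width: 0.0641
grip_force: 30.0
```

```bash
python3 - <<'E'
from go import *
np.set_printoptions(precision=4,suppress=True)
s=bot.get_state();R=s["ee_rot"];c=s["tool_pos"]-R[:,2]*.019
print(s["tool_pos"],s["grip_width"],s["ft_force"],"c",c,"mouth",c+.08*R[:,0],"slope",R[2,0])
def tcp(c,M): return np.array(c)+M[:,2]*.019
a=np.radians(-60);k=None
from h import *
t=vision.camera("top")
for p in paddles(t): print(p)
k=(s["q"],s["tool_pos"],R)
for cc,tt in(([.55,.04,.145],.0),([.55,.05,.10],1.45),([.55,.05,.28],1.45)):
    Mx=pose(tt,a,-1);k=go(tcp(cc,Mx),Mx,*k)
# low edge heights along the way if z interpolates linearly
for f in np.linspace(0,1,8):
    th=1.45*f;z=.145+(.1-.145)*f; print(round(th,2),"low rim",round(z-.08*np.sin(th)-.032*np.cos(th),3))
E
```

```text
[0.549  0.0602 0.1675] 0.06407184126526425 [ 0.2626  0.8633 -1.5301] c [0.5517 0.0553 0.1856] mouth [0.514  0.1217 0.2094] slope 0.29748892103647223
d mm [  1.  -20.2 -41.5] rv [-0.2636 -0.1476  0.0072] ang 0.302 err 0.0000 mg [2.47 0.51 0.92 0.64 1.43 0.71 2.19] maxstep [0.01 0.01 0.   0.01 0.02 0.02 0.02] q [ 0.29  0.21 -0.46  1.81  0.1   1.15  0.32]
d mm [  9.4  -6.3 -28.3] rv [-1.2557 -0.725   0.    ] ang 1.45 err 0.0000 mg [2.35 0.46 0.87 0.4  1.76 0.3  1.5 ] maxstep [0.06 0.08 0.04 0.04 0.13 0.08 0.14] q [-0.51  0.73 -0.33  2.    1.4   1.75 -1.19]
d mm [  0.   0. 180.] rv [0. 0. 0.] ang 0.0 err 0.0000 mg [2.36 0.67 1.   0.42 2.92 0.27 1.52] maxstep [0.   0.03 0.   0.01 0.   0.   0.03] q [-0.47  0.37 -0.38  2.02  1.36  1.78 -0.85]
0.0 low rim 0.113
0.21 low rim 0.091
0.41 low rim 0.071
0.62 low rim 0.053
0.83 low rim 0.039
1.04 low rim 0.028
1.24 low rim 0.02
1.45 low rim 0.017
```

```bash
python3 - <<'E'
from go import *
np.set_printoptions(precision=3,suppress=True)
def tcp(c,M): return np.array(c)+M[:,2]*.019
a=np.radians(-60);h=np.array([.5,-.866])
def P(th):
    c=np.r_[np.array([.54,.03])+.08*np.cos(th)*h,.019+.08*np.sin(th)+.032*np.cos(th)]
    M=pose(th,a,-1);return tcp(c,M),M
p,M=P(0);k=go(p,M)
ths=np.linspace(0,1.47,16);q=k[0]
for i in range(15):
    p1,M1=P(ths[i+1]);print(((p1-p)*1000).round(1),end=" ");q2,e=ik(p1,M1,L,q);print(np.abs(q2-q).max().round(3),round(e,4));q=q2;p=p1
print(q,"wrist",fk(q,L)[2][5])
E
```

```text
d mm [  31.3 -100.9 -135.7] rv [-0.264 -0.148  0.005] ang 0.303 err 0.0000 mg [2.46 0.6  0.92 0.63 1.44 0.72 2.19] maxstep [0.01 0.01 0.01 0.01 0.03 0.03 0.01] q [ 0.34  0.37 -0.38  1.82  0.16  0.99  0.42]
[ 0.7 -1.3  7.8] 0.101 0.0
[ 0.3 -0.6  7.6] 0.116 0.0
[-0.   0.1  7.3] 0.13 0.0
[-0.4  0.8  7. ] 0.14 0.0
[-0.8  1.4  6.5] 0.144 0.0
[-1.2  2.1  6.1] 0.143 0.0
[-1.6  2.7  5.5] 0.136 0.0
[-1.9  3.4  5. ] 0.126 0.0
[-2.3  3.9  4.3] 0.115 0.0
[-2.6  4.5  3.7] 0.104 0.0
[-2.9  5.   3. ] 0.093 0.0
[-3.1  5.4  2.2] 0.093 0.0
[-3.4  5.8  1.5] 0.092 0.0
[-3.6  6.2  0.7] 0.089 0.0
[-3.7  6.5 -0.1] 0.085 0.0
[-0.543  0.704 -0.25   2.057  1.397  1.704 -1.215] wrist [0.37  0.324 0.137]
```

Request:
jog_arm:
  motion:
    - [3.1, -10.1, -8, -0.0264, -0.0148, 0, 160]
    - [3.1, -10.1, -14, -0.0264, -0.0148, 0, 160]
    - [3.1, -10.1, -14, -0.0264, -0.0148, 0, 160]
    - [3.1, -10.1, -14, -0.0264, -0.0148, 0, 160]
    - [3.1, -10.1, -14, -0.0264, -0.0148, 0, 160]
    - [3.1, -10.1, -14, -0.0264, -0.0148, 0, 160]
    - [3.1, -10.1, -14, -0.0264, -0.0148, 0, 160]
    - [3.1, -10.1, -14, -0.0264, -0.0148, 0, 160]
    - [3.1, -10.1, -14, -0.0264, -0.0148, 0.005, 160]
    - [3.1, -10.1, -13, -0.0264, -0.0148, 0, 160]
    - [0, 0, 0, 0, 0, 0, 160]
    - [0, 0, 0, 0, 0, 0, 160]

```text
time: 34.25
tool_pos: [0.579, -0.0382, 0.0342]
ee_rot: [[-0.501, 0.865, -0.001], [0.865, 0.501, 0.001], [0.002, -0.0, -1.0]]
ft_force: [-0.2, -0.2, -2.1]
grip_width: 0.064
grip_force: 30.0
```

Request:
jog_arm:
  motion:
    - [0.7, -1.3, 7.8, -0.0849, -0.049, 0, 160]
    - [0.3, -0.6, 7.6, -0.0849, -0.049, 0, 160]
    - [0, 0.1, 7.3, -0.0849, -0.049, 0, 160]
    - [-0.4, 0.8, 7, -0.0849, -0.049, 0, 160]
    - [-0.8, 1.4, 6.5, -0.0849, -0.049, 0, 160]
    - [-1.2, 2.1, 6.1, -0.0849, -0.049, 0, 160]
    - [-1.6, 2.7, 5.5, -0.0849, -0.049, 0, 160]
    - [-1.9, 3.4, 5, -0.0849, -0.049, 0, 160]
    - [-2.3, 3.9, 4.3, -0.0849, -0.049, 0, 160]
    - [-2.6, 4.5, 3.7, -0.0849, -0.049, 0, 160]
    - [-2.9, 5, 3, -0.0849, -0.049, 0, 160]
    - [-3.1, 5.4, 2.2, -0.0849, -0.049, 0, 160]
    - [-3.4, 5.8, 1.5, -0.0849, -0.049, 0, 160]
    - [-3.6, 6.2, 0.7, -0.0849, -0.049, 0, 160]
    - [-3.7, 6.5, 0, -0.0849, -0.049, 0, 160]
    - [0, 0, 0, 0, 0, 0, 160]
    - [0, 0, 0, 0, 0, 0, 160]
    - [0, 0, 0, 0, 0, 0, 160]
    - [0, 0, 0, 0, 0, 0, 160]
    - [0, 0, 0, 0, 0, 0, 160]

```text
time: 35.92
tool_pos: [0.5541, 0.0051, 0.1051]
ee_rot: [[-0.045, 0.867, 0.496], [0.09, 0.498, -0.862], [-0.995, 0.005, -0.1]]
ft_force: [-0.1, 0.2, -1.8]
grip_width: 0.0638
grip_force: 30.0
```

```bash
python3 - <<'E'
from go import *
from h import *
np.set_printoptions(precision=4,suppress=True)
s=bot.get_state();R=s["ee_rot"];c=s["tool_pos"]-R[:,2]*.019
print(s["tool_pos"],s["grip_width"],s["ft_force"],"c",c,"mouth",c+.08*R[:,0],"slope",R[2,0],s["q"])
t=vision.camera("scene");u=vision.camera("top")
A=cv2.resize(t["color"][170:330,230:400],(400,376));B=cv2.resize(u["color"][170:290,250:390],(400,343))
C=np.zeros((376,800,3),np.uint8);C[:,:400]=A;C[:343,400:]=B
cv2.imwrite("pics/p12.png",C[:,:,::-1])
E
```

```text
[0.5541 0.0051 0.1051] 0.0637941185916147 [-0.1031  0.1895 -1.7759] c [0.5447 0.0215 0.107 ] mouth [0.541  0.0286 0.0274] slope -0.9949556864468476 [-0.5384  0.6929 -0.252   2.0609  1.3982  1.7048 -1.2118]
```

View pics/p12.png

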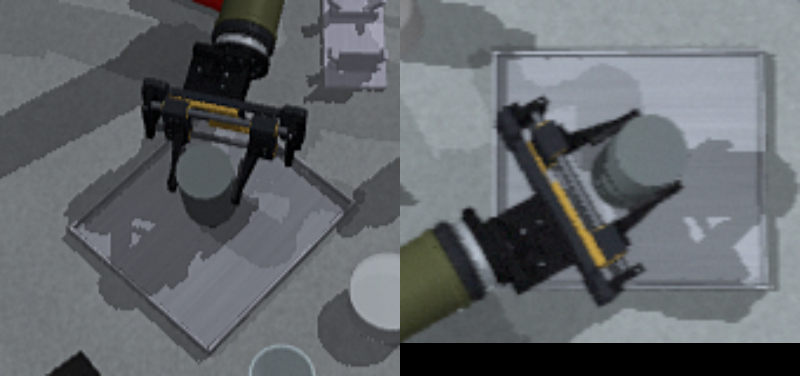

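Request:
jog_arm:
  motion:
    - [0, 0, 3, 0, 0, 0, 160]
    - [0, 0, 6, 0, 0, 0, 160]
    - [0, 0, 8, 0, 0, 0, 160]
    - [0, 0, 8, 0, 0, 0, 160]
    - [0, 0, 8, 0, 0, 0, 160]
    - [0, 0, 8, 0, 0, 0, 160]
    - [0, 0, 8, 0, 0, 0, 160]
    - [0, 0, 8, 0, 0, 0, 160]
    - [0, 0, 8, 0, 0, 0, 160]
    - [0, 0, 8, 0, 0, 0, 160]
    - [0, 0, 10, 0, 0, 0, 160]
    - [0, 0, 12, 0, 0, 0, 160]
    - [0, 0, 14, 0, 0, 0, 160]
    - [0, 0, 14, 0, 0, 0, 160]
    - [0, 0, 14, 0, 0, 0, 160]
    - [0, 0, 14, 0, 0, 0, 160]
    - [0, 0, 14, 0, 0, 0, 160]
    - [0, 0, 10, 0, 0, 0, 160]
    - [0, 0, 0, 0, 0, 0, 160]

```text
time: 37.6
tool_pos: [0.5536, 0.0058, 0.2803]
ee_rot: [[-0.045, 0.866, 0.498], [0.087, 0.5, -0.862], [-0.995, 0.004, -0.098]]
ft_force: [0.6, 0.5, -1.2]
grip_width: 0.0638
grip_force: 30.0
```

```bash
python3 - <<'E'
from go import *
from h import *
np.set_printoptions(precision=4,suppress=True)
s=bot.get_state();R=s["ee_rot"];c=s["tool_pos"]-R[:,2]*.019
print(s["tool_pos"],s["grip_width"],s["ft_force"],"c",c)
t=vision.camera("scene");u=vision.camera("top")
for cam in("top","scene"):
    for d in vision.spot_in("vial1_mid",cam): print(cam,round(d["conf"],2),(np.array(d["extent"])*[640,480,640,480]).round())
# mat centre
for d in vision.regions_of("mat_top","top")[:1]:
    v,w=np.nonzero(d["pixels"]);P=np.array([onz(u,a,b,.004)[:2] for a,b in zip(w,v)])
    print("mat",cv2.minAreaRect((P*1000).astype(np.float32)),P.mean(0))
m=(u["color"].max(2)<45).astype(np.uint8);m[:180]=0;m[250:]=0;m[:,:405]=0;m[:,470:]=0
v,w=np.nonzero(m);P=np.array([onz(u,a,b,.004)[:2] for a,b in zip(w,v)]);print("mat dark",P.mean(0),len(P))
def tcp(c,M): return np.array(c)+M[:,2]*.019
k=None
for ad in(-50,-55):
  M=pose(np.pi/2,np.radians(ad),-1);k=go(tcp([.597,-.258,.26],M),M);go(tcp([.597,-.258,.0855],M),M,*k)
A=cv2.resize(t["color"][170:330,230:400],(400,376));B=cv2.resize(u["color"][170:290,250:390],(400,343))
C=np.zeros((376,800,3),np.uint8);C[:,:400]=A;C[:343,400:]=B
cv2.imwrite("pics/p13.png",C[:,:,::-1])
E
```

```text
[0.5536 0.0058 0.2803] 0.06384755711359473 [ 0.6048  0.4515 -1.1871] c [0.5441 0.0222 0.2821]
top 0.34 [507. 251. 526. 294.]
scene 0.64 [308. 251. 316. 266.]
scene 0.16 [401. 207. 423. 250.]
mat ((597.4202880859375, -256.63299560546875), (111.67015075683594, 109.2455825805664), 82.91519165039062) [ 0.5974 -0.2568]
mat dark [ 0.5958 -0.256 ] 1481
d mm [  56.1 -278.   -16.9] rv [-0.0808 -0.0581  0.1741] ang 0.201 err 0.0000 mg [2.37 0.53 1.11 0.08 2.6  0.35 1.56] maxstep [0.03 0.02 0.03 0.03 0.07 0.04 0.03] q [-0.13  0.24  0.03  2.37  2.1   1.28 -1.13]
d mm [   0.     0.  -174.5] rv [0. 0. 0.] ang 0.0 err 0.0000 mg [2.73 0.58 1.21 0.08 2.54 0.55 1.2 ] maxstep [0.   0.04 0.   0.01 0.01 0.02 0.03] q [-0.12  0.74  0.02  2.29  2.16  1.5  -1.49]
d mm [  54.7 -279.   -16.9] rv [-0.0832 -0.0545  0.0869] ang 0.132 err 0.0000 mg [2.37 0.56 1.11 0.14 2.72 0.34 1.61] maxstep [0.03 0.01 0.03 0.03 0.06 0.03 0.02] q [-0.15  0.28  0.02  2.31  1.98  1.33 -1.08]
d mm [   0.     0.  -174.5] rv [0. 0. 0.] ang 0.0 err 0.0000 mg [2.71 0.61 1.22 0.14 2.67 0.56 1.25] maxstep [0.   0.03 0.   0.01 0.01 0.01 0.03] q [-0.15  0.75  0.01  2.24  2.03  1.49 -1.44]
```

View pics/p13.png

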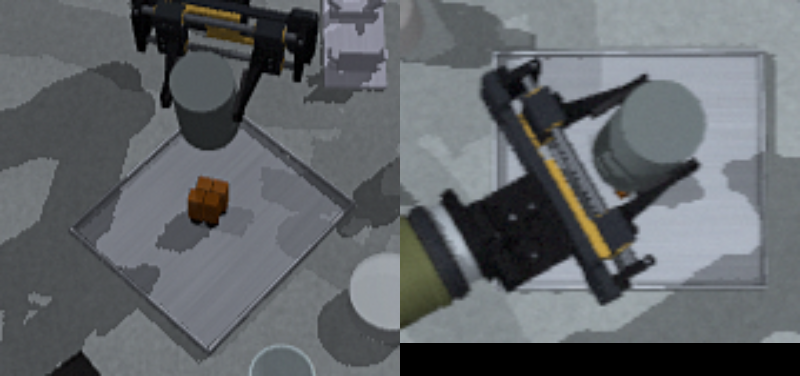

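The vials stay in one close cluster on the tray floor, at (208,200) in the left panel, and the cup is clear. Now I place it on the mat.

Request:
jog_arm:
  motion:
    - [4.2, -21.4, 0, -0.0064, -0.0042, 0.0067, 160]
    - [4.2, -21.4, 0, -0.0064, -0.0042, 0.0067, 160]
    - [4.2, -21.4, 0, -0.0064, -0.0042, 0.0067, 160]
    - [4.2, -21.4, 0, -0.0064, -0.0042, 0.0067, 160]
    - [4.2, -21.4, 0, -0.0064, -0.0042, 0.0067, 160]
    - [4.2, -21.4, 0, -0.0064, -0.0042, 0.0067, 160]
    - [4.2, -21.4, 0, -0.0064, -0.0042, 0.0067, 160]
    - [4.2, -21.4, -3, -0.0064, -0.0042, 0.0067, 160]
    - [4.2, -21.4, -3, -0.0064, -0.0042, 0.0067, 160]
    - [4.2, -21.4, -3, -0.0064, -0.0042, 0.0067, 160]
    - [4.2, -21.4, -4, -0.0064, -0.0042, 0.0067, 160]
    - [4.2, -21.4, -4, -0.0064, -0.0042, 0.0067, 160]
    - [4.2, -21.4, 0, -0.0064, -0.0042, 0.0067, 160]
    - [0, 0, -15, 0, 0, 0, 160]
    - [0, 0, -25, 0, 0, 0, 160]
    - [0, 0, -25, 0, 0, 0, 160]
    - [0, 0, -25, 0, 0, 0, 160]
    - [0, 0, -25, 0, 0, 0, 160]
    - [0, 0, 0, 0, 0, 0, 160]
    - [0, 0, 0, 0, 0, 0, 160]

```text
time: 39.52
tool_pos: [0.6075, -0.2725, 0.1438]
ee_rot: [[-0.003, 0.819, 0.574], [-0.0, 0.574, -0.819], [-1.0, -0.003, -0.001]]
ft_force: [0.6, -0.6, 0.0]
grip_width: 0.0639
grip_force: 30.0
```

```bash
python3 - <<'E'
from go import *
np.set_printoptions(precision=4,suppress=True)
s=bot.get_state();R=s["ee_rot"];c=s["tool_pos"]-R[:,2]*.019
print(s["tool_pos"],s["grip_width"],s["ft_force"],"c",c,R)
M=pose(np.pi/2,np.radians(-55),-1);go(np.array([.597,-.2565,.0855])+M[:,2]*.019,M)
E
```

```text
[ 0.6075 -0.2725  0.1438] 0.06392364033989674 [ 0.5594 -0.6175  0.0357] c [ 0.5966 -0.2569  0.1439] [[-0.0031  0.8187  0.5742]
 [-0.0005  0.5742 -0.8187]
 [-1.     -0.0028 -0.0014]]
d mm [  0.4   0.4 -58.3] rv [ 0.0005 -0.0031 -0.0007] ang 0.003 err 0.0000 mg [2.7  0.9  1.23 0.17 2.67 0.56 1.25] maxstep [0.   0.01 0.   0.   0.   0.   0.01] q [-0.15  0.75  0.01  2.24  2.03  1.49 -1.44]
```

Request:
jog_arm:
  motion:
    - [0, 0, -15, 0, 0, 0, 160]
    - [0, 0, -17, 0, 0, 0, 160]
    - [0, 0, -13, 0, 0, 0, 160]
    - [0, 0, -6, 0, 0, 0, 160]
    - [0, 0, -2, 0, 0, 0, 160]
    - [0, 0, 0, 0, 0, 0, 160]
    - [0, 0, 0, 0, 0, 0, 160]

```text
time: 40.1
tool_pos: [0.6084, -0.2726, 0.0943]
ee_rot: [[0.004, 0.819, 0.574], [0.0, 0.574, -0.819], [-1.0, 0.003, 0.002]]
ft_force: [-1.0, 0.7, -0.4]
grip_width: 0.064
grip_force: 30.0
```

Request:
jog_arm:
  motion:
    - [0, 0, -1.5, 0, 0, 0, 160]
    - [0, 0, -1.5, 0, 0, 0, 160]
    - [0, 0, 0, 0, 0, 0, 160]
    - [0, 0, 0, 0, 0, 0, 160]

```text
time: 40.43
tool_pos: [0.608, -0.2726, 0.09]
ee_rot: [[0.002, 0.819, 0.574], [0.001, 0.574, -0.819], [-1.0, 0.002, 0.001]]
ft_force: [0.1, -0.4, -1.2]
grip_width: 0.0645
grip_force: 30.0
```

Request:
jog_arm:
  motion:
    - [0, 0, -1.5, 0, 0, 0, 160]
    - [0, 0, -1.5, 0, 0, 0, 160]
    - [0, 0, 0, 0, 0, 0, 160]
    - [0, 0, 0, 0, 0, 0, 160]

```text
time: 40.77
tool_pos: [0.6079, -0.2726, 0.0866]
ee_rot: [[0.001, 0.819, 0.574], [0.001, 0.574, -0.819], [-1.0, 0.001, 0.0]]
ft_force: [-0.6, -0.7, -0.9]
grip_width: 0.0641
grip_force: 30.0
```

Request:
jog_arm:
  motion:
    - [0, 0, -1.5, 0, 0, 0, 160]
    - [0, 0, 0, 0, 0, 0, 160]
    - [0, 0, 0, 0, 0, 0, 160]

```text
time: 41.02
tool_pos: [0.6079, -0.2726, 0.0851]
ee_rot: [[0.001, 0.819, 0.574], [0.001, 0.574, -0.819], [-1.0, 0.002, 0.0]]
ft_force: [0.2, 0.8, -1.8]
grip_width: 0.0641
grip_force: 30.0
```

Request:
jog_arm:
  motion:
    - [0, 0, -1.5, 0, 0, 0, 160]
    - [0, 0, 0, 0, 0, 0, 160]
    - [0, 0, 0, 0, 0, 0, 160]

```text
time: 41.27
tool_pos: [0.6081, -0.2726, 0.0842]
ee_rot: [[0.002, 0.819, 0.574], [0.0, 0.574, -0.819], [-1.0, 0.002, 0.001]]
ft_force: [-1.0, 0.3, 0.9]
grip_width: 0.0641
grip_force: 30.0
```

Request:
jog_arm:
  motion:
    - [0, 0, -1, 0, 0, 0, 160]
    - [0, 0, 0, 0, 0, 0, 160]
    - [0, 0, 0, 0, 0, 0, 160]

```text
time: 41.52
tool_pos: [0.6081, -0.2728, 0.0841]
ee_rot: [[0.004, 0.819, 0.573], [-0.001, 0.574, -0.819], [-1.0, 0.002, 0.003]]
ft_force: [-1.2, 2.1, 6.1]
grip_width: 0.0644
grip_force: 30.0
```

Request:
jog_arm:
  motion:
    - [0, 0, 0, 0, 0, 0, 60]
    - [0, 0, 0, 0, 0, 0, 30]
    - [0, 0, 0, 0, 0, 0, 0]
    - [0, 0, 0, 0, 0, 0, 0]
    - [0, 0, 0, 0, 0, 0, 0]
    - [-4, 5.8, 0, 0, 0, 0, 0]
    - [-8, 11.5, 0, 0, 0, 0, 0]
    - [-8, 11.5, 0, 0, 0, 0, 0]
    - [-8, 11.5, 0, 0, 0, 0, 0]
    - [-8, 11.5, 0, 0, 0, 0, 0]
    - [-6, 8, 8, 0, 0, 0, 0]
    - [0, 0, 25, 0, 0, 0, 0]
    - [0, 0, 35, 0, 0, 0, 0]
    - [0, 0, 35, 0, 0, 0, 0]
    - [0, 0, 35, 0, 0, 0, 0]
    - [0, 0, 35, 0, 0, 0, 0]
    - [0, 0, 20, 0, 0, 0, 0]
    - [0, 0, 0, 0, 0, 0, 0]
    - [0, 0, 0, 0, 0, 0, 0]

```text
time: 43.1
tool_pos: [0.5656, -0.2127, 0.2776]
ee_rot: [[0.005, 0.819, 0.574], [0.002, 0.574, -0.819], [-1.0, 0.006, 0.001]]
ft_force: [0.8, 0.3, -0.6]
grip_width: 0.0872
grip_force: 0.0
```

```bash
python3 - <<'E'
from go import *
from h import *
s=bot.get_state();print(s["tool_pos"],s["ft_force"],s["time"])
t=vision.camera("scene");u=vision.camera("top")
print("cup expected base", proj(t,[.597,-.2565,.119]))
A=cv2.resize(t["color"][170:420,90:410],(768,600))
cv2.imwrite("pics/p14.png",A[:,:,::-1])
# cup silhouette in scene+top: base circle centre by grey region near mat
for d in vision.regions_of("cup_grip","top"):
    v,w=np.nonzero(d["pixels"]);print(round(d["conf"],2),d["pixels"].sum(),w.mean().round(1),v.mean().round(1),w.min(),w.max(),v.min(),v.max())
print(proj(u,[.597,-.2565,.119]))
E
```

```text
[ 0.5656 -0.2127  0.2776] [ 0.7876  0.3143 -0.5933] 43.1
cup expected base [252.435 331.24 ]
0.97 1126 240.3 322.3 223 257 298 346
0.93 1180 142.2 275.0 117 168 259 291
0.85 734 437.7 208.8 421 454 194 223
0.44 235 515.6 278.7 508 522 253 295
[444.4965 203.6587]
```

View pics/p14.png

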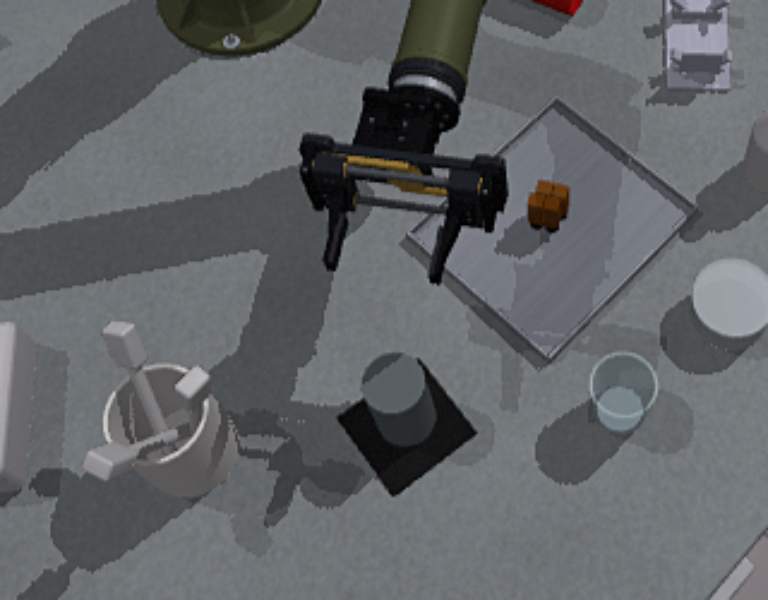

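The final picture shows three paddles blade up in the pot, the vials clustered in the tray at (548,205), and the cup mouth down in the middle of the mat at (400,400). The gripper is clear, so I hand in.

```bash
python3 -c "
from station import bot
print(bot.close_job())"
```

```text
the job is handed in; nothing more can be done
None
```

The job is handed in (about 43 s of the 210 s used; no verdict was returned): all three paddles stand blade up in the pot, the vials are in one close heap in the tray, and the empty cup stands mouth down on the middle of the mat.

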